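Finish the flywheel bolt kit in the shadow-cut tray

TASK

Finish the flywheel bolt kit: lay the black nut driver, the orange torque angle disc and the loose gold flywheel bolt into the slanted foam tray, each fully home in the empty cavity cut to its own outline and the same way round as the cut-out. Set the parts down square in their cavities rather than dropping or tumbling them in, leave the two bolts already in the tray where they are, and do not shift anything else on the cabinet top.

Things in the scene. Friction and masses are not known exactly. Their poses are not given: they have to be found in the camera images.
- stand: Fixed aluminium stand under the tray, stood elsewhere and turned a little in each episode. Origin on the cabinet top below the tray's centre, x away from the robot, z up. The tray's lower edge is about 20 mm and its upper edge about 130 mm above the cabinet top.
- tray: Kitting tray fixed on the stand, slanted 25 degrees towards the robot: hard black foam in a grey rim, 212 x 276 x 25 mm. Origin at the centre of its underside; x up the slope (away from the robot), y left along the tray, z straight out of its face. Foam face at z = 25 mm; all cavities and finger reliefs have upright walls and a bright blue floor at z = 11 mm (14 mm deep).
- cav_driver (a point): Where the nut driver's origin comes to lie: on its cavity's floor and centre line. Axes as the tray's. Cavity along tray y, socket end to the right (-y): handle pocket 33 mm wide from 67.5 mm left to 37.5 mm right of here, shaft slot 14 mm wide, socket pocket 20 mm wide from 103 to 129.5 mm right. Finger relief centred here: 34 mm along tray y, 41 mm to each side along tray x.
- cav_driver_end (a point): Where the centre of the nut driver's socket end face comes to lie: 127 mm to the right (tray -y) of cav_driver and 14 mm above the cavity floor.
- cav_disc (a point): Centre of the floor of the round cavity (81 mm across) for the torque angle disc: here the disc's own origin comes to lie. Axes as the tray's. A notch 21 mm wide for the disc's lug leads down the slope (tray -x) to 58.5 mm from this point.
- cav_disc_lug (a point): Where the outer end of the disc's lug (underside) comes to lie: 56.5 mm down the slope (tray -x) from cav_disc, on the cavity floor.
- cav_bolt (a point): Where the loose bolt's origin comes to lie: floor of the one empty bolt cavity, the leftmost of three alike 46 mm apart. Axes as the tray's. Shank end up the slope (tray +x): head pocket 31 mm wide from 39.5 to 21.5 mm down-slope of here, shank slot 19 mm wide to 28.5 mm up-slope. Finger trough centred here, 32 mm along tray x, reaches 34 mm left; the next bolt's head begins 33 mm to the right.
- cav_bolt_head (a point): Where the centre of the bolt head's outer face comes to lie, about 37 mm down-slope of cav_bolt and 12 mm above the cavity floor.
- cav_bolt_end (a point): Where the centre of the bolt's shank end comes to lie, about 26 mm up-slope of cav_bolt and 7 mm above the cavity floor.
- nut_driver: Loose black nut driver (150 g), 192 mm: eight-sided handle 28 mm across flats, 100 mm long; shaft 8 mm, socket end 15 mm thick. Lies on a flat of the handle, axis level 14 mm up. Origin on the underside near the balance point, 65 mm from the butt: grip here across the handle (upright flats 28 mm apart). x to the socket end (handle ends at 35 mm, end face at 127 mm), z up.
- driver_end (a point): Centre of the nut driver's socket end face, 127 mm along its x, 14 mm above its underside.
- angle_disc: Orange torque angle disc with black marks (about 160 g), lying flat: 76 mm across, 5 mm thick, with an orange lug 16 mm wide in its plane reaching to 56.5 mm from the centre, and a round dark hub 28 mm across on top, from 5 to 38 mm up, to grip it by. Origin at the centre of the underside, x towards the lug, z up out of the hub.
- disc_lug (a point): Outer end of the disc's lug, underside, 56.5 mm along the disc's x.
- bolt: Loose gold flywheel bolt (100 g): hexagon head 22 mm across flats (25.4 corners), 13 mm thick; shank 14 mm thick, 50 mm long. Lies on a flat of its head and its shank end, axis sloping 4.6 degrees down to that end. Origin on the surface below the shank, 24 mm from the head: grip here across the shank, axis 9 mm up. x to the shank end (26 mm on; head's outer face at -37 mm), z up.
- bolt_head (a point): Centre of the outer face of the loose bolt's head.
- bolt_end (a point): Centre of the loose bolt's shank end.
- tray_bolt_b: An identical gold bolt already lying in the middle bolt cavity; leave it.
- tray_bolt_c: An identical gold bolt already lying in the right-hand bolt cavity; leave it.
- deep_socket: Bystander: steel deep socket standing upright, 26 mm across, 62 mm tall, origin under its centre.
- thread_gauge: Bystander: dark steel thread ring gauge lying flat, 48 mm across, 14 mm thick, origin under its centre.
- caliper: Bystander: digital caliper lying along y, 230 mm long, jaws towards +x at its -y end, up to 14 mm high, origin under the middle of its beam.
- vee_block: Bystander: dark steel vee block 55 x 45 x 40 mm, origin under its centre.
- reject_bin: Bystander: empty open red bin 100 x 150 x 60 mm, origin under its centre.
- marking_bottle: Bystander: white bottle of marking paint with a yellow cap, 40 mm across, 100 mm tall, origin under its centre.
There are look-alikes about, which are no part of the job. Leave any red look-alike of the bolt alone.

How it is judged:
At the end, for the whole second after the job is handed in: Driver, disc and loose bolt lie released and at rest on the blue floors of their own cavities, the right way round: origin, socket end, lug end, bolt head and shank end each within 7 to 9 mm of their cav_ points. Tray bolts within 10 mm and bystanders within 15 mm of their start (distance between nut_driver and cav_driver below 0.008 m and distance between driver_end and cav_driver_end below 0.009 m and distance between angle_disc and cav_disc below 0.007 m and distance between disc_lug and cav_disc_lug below 0.009 m and distance between bolt_head and cav_bolt_head below 0.008 m and distance between bolt_end and cav_bolt_end below 0.008 m and distance of each of tray_bolt_b, tray_bolt_c from where it was at the start of the episode below 0.01 m and distance of each of deep_socket, thread_gauge, caliper, vee_block, reject_bin, marking_bottle from where it was at the start of the episode below 0.015 m and linear speed of each of nut_driver, angle_disc, bolt below 0.02 m/s and angular speed of each of nut_driver, angle_disc, bolt below 0.3 rad/s); the robot touches nothing.
It fails at once if one of the three parts is dropped: it falls, out of the fingers, at more than 0.7 m/s (a drop of about 25 mm) ((linear speed of nut_driver above 0.7 m/s and contact force between the fingers and nut_driver below 0.1 N) or (linear speed of angle_disc above 0.7 m/s and contact force between the fingers and angle_disc below 0.1 N) or (linear speed of bolt above 0.7 m/s and contact force between the fingers and bolt below 0.1 N)).
It fails at once if one of the three parts is let go askew over its cavity: out of the fingers, within 60 mm of home, more than 0.25 rad from how it lies there ((distance between nut_driver and cav_driver below 0.06 m and angle between the x axis of nut_driver and the y axis of tray, either way round above 0.25 rad and contact force between the fingers and nut_driver below 0.1 N) or (distance between angle_disc and cav_disc below 0.06 m and angle between the z axis of angle_disc and the z axis of tray, either way round above 0.25 rad and contact force between the fingers and angle_disc below 0.1 N) or (distance between bolt and cav_bolt below 0.06 m and angle between the z axis of bolt and the z axis of tray, either way round above 0.25 rad and contact force between the fingers and bolt below 0.1 N)).
It fails at once if a bolt already in the tray is shifted by more than 10 mm (distance of any of tray_bolt_b, tray_bolt_c from where it was at the start of the episode above 0.01 m).
It fails at once if a bystander is shifted by more than 15 mm (distance of any of deep_socket, thread_gauge, caliper, vee_block, reject_bin, marking_bottle from where it was at the start of the episode above 0.015 m).
It also fails if it takes over 72 s, if anything falls off the work surface, if the arm or the gripper's body presses on something with over 40 N, if the wrist force passes 120 N, or if a joint passes its speed limit or range.

ROBOT

A 7-joint arm with a two-finger parallel gripper is mounted at the origin on the work surface. World frame = base frame: x ahead of the robot, y to its left, z up, the work surface at z = 0. Lengths are in m, angles in rad, forces in N, time in s.
With the tool pointing down it reaches from about 0.425 to 0.825 m from the base axis. Payload 3.6 kg.
Tool frame: the origin (TCP) lies midway between the tips of the shut fingers; the grasp point (between the pads) lies 19 mm behind it; z points along the fingers, y is the line along which they close (so a half turn about z gives the same grasp; the last joint's range is limited). The gripper opens to 93 mm and grips with 3 to 60 N. Pads are 15 mm wide; open, the fingers measure 128 mm over their backs; the gripper's body (75 mm by 188 mm) begins 65 mm behind the grasp point.
Start: joints at [-1.319, 0.615, -0.013, 1.423, 0.008, 1.103, -0.04], TCP at [0.178, 0.625, 0.188] pointing down, gripper open.
Joint ranges: [-3.12, 3.12], [-0.3, 2.06], [-1.34, 1.32], [0.26, 2.42], [-1.36, 4.5], [0.01, 1.98], [-2.84, 2.84]. Speed limits (rad/s): [2.79, 2.79, 3.14, 3.14, 3.14, 3.14, 3.14].

INTERFACE

Orientations are given as a unit quaternion [w, x, y, z].
In Python, from workcell import r gives the robot as it stands.
- The arm moves only by the tool carry_out, never from a script. Its argument "moves" is a list of rows, each a list of 6 numbers: the shift along the tool's x, y, z as a fraction of full scale, then the turn, a rotation vector about the tool's x, y, z as a fraction of full scale. A call has 1 to 5 rows; each row shifts and turns the commanded pose from where the row before left it, along the tool's axes as they then stand; what a row does not reach is not made up. Full scale, the value 1, is 0.06 m for a shift and 8 degrees for a turn. A row lasts 1/8 s, in which the tool goes at most 62.5 mm and 10.7 degrees, less where a joint would pass 70% of its speed; a pose out of reach is approached as far as the arm can. A call with a number of a shift or a turn outside -1 to 1 is refused whole. A call with a gripper value outside its range is refused whole. "claw" is the finger opening in mm, from 0 to 93, set as the call begins (left out, the last holds). The fingers move at their own pace and stop on an object; "squeeze" is the grip in N (left out, the last holds). Time passes only in rows, so rows that do not move let the fingers close. It gives the time, the measured TCP pose, the force, the opening and the grip force at its end, in the units of the state.
- r.get_state(): the state, without advancing time (a new reading comes with each control period).
- r.snapshot(name): name is "scene" or "side" or "wrist"; returns the picture (384x512x3 uint8, red, green, blue); there is no depth.
- r.get_calibration(name): a dict with "fx", "fy", "cx", "cy" (pixels), "view" (4x4, takes a point from world to camera coordinates); the wrist camera has in their place "mount" (4x4, takes a point from camera to tool coordinates, whose origin is the TCP and whose axes are the flange's). Camera axes: x right, y up, looking along -z (the intrinsics and any distortion apply to the point x, -y, -z); pixel columns grow to the right and rows downward; lengths in m; the calibration is good to about 2 mm. A picture is of the moment at which its call begins: read the wrist's pose just before it. get_calibration takes no time and is no camera call.
- r.close_job(): hands the job in; it is judged then, once.
The state is a dict: "time_s": time; "joint_pos": joint angles; "dq": joint speeds; "effort": joint torques, N m; "position": TCP position; "tool_rot": TCP orientation; "contact_force": force on the tool from outside, world axes, zero at the start; "wrist_torque": the same for the moment, N m; "opening": opening from 0.0 (shut) to 1.0 (fully open); "finger_force": force on a finger pad.
Only numpy, scipy, OpenCV 4.12 (cv2) and the standard library are available. Lean on these libraries where they do the work, as an engineer would, in place of code of your own. Each camera call takes 0.05 s, during which the arm holds its last target. There are 200 camera calls.

## Working session

There is one attempt and no reset: what is moved stays moved. The work goes in short steps, Python scripts to look and compute and a tool call to move; the robot and the scene stay as the last step left them, time stands still between calls to the robot, and variables do not carry over. Pictures are saved under pics/ and viewed, at most 10 in all, crops included, and the job is handed in when it is done.

Besides the shell and the picture viewer there is one more tool, called as name(argument=value, ...) on one line, values as JSON. carry_out: Moves the arm, as the interface text tells. Its arguments: {"type":"object","properties":{"moves":{"type":"array","items":{"type":"array","items":{"type":"number","minimum":-1,"maximum":1}}},"claw":{"type":"number"},"squeeze":{"type":"number"}},"required":["moves"]}

```bash
mkdir -p pics; ls; python3 - <<'E'
from workcell import r
import cv2,numpy as np
print(r.get_state())
for n in ["scene","side","wrist"]:
    c=r.get_calibration(n); print(n,{k:np.round(v,4).tolist() if not isinstance(v,str) else v for k,v in c.items()})
    cv2.imwrite(f"pics/{n}0.png",r.snapshot(n)[...,::-1])
a=cv2.imread("pics/scene0.png");b=cv2.imread("pics/side0.png")
cv2.imwrite("pics/both0.png",np.hstack([a,b])[:, :])
E
```

```text
pics
{'time_s': 0.0, 'joint_pos': array([-1.31946836,  0.61589639, -0.01260803,  1.42487296,  0.00810203,
        1.10336653, -0.04038458]), 'dq': array([ 0.00067385, -0.00161531,  0.00178915, -0.0005072 , -0.00036652,
       -0.00207852, -0.00078043]), 'effort': array([ 1.43186494e-04, -4.58944452e+01,  2.09060675e-01, -1.65738416e+01,
       -6.11454039e-02,  2.07420147e-02,  2.37035993e-04]), 'position': array([0.17803829, 0.62426012, 0.18730468]), 'tool_rot': array([-1.52208373e-04,  1.38429975e-01,  9.90371440e-01, -1.23716982e-03]), 'contact_force': array([0.30438097, 0.04582249, 0.65814993]), 'wrist_torque': array([-0.00582334,  0.03351674,  0.00865358]), 'finger_force': 0.0, 'opening': 1.0020693240083685}
scene {'fx': 399.1545, 'fy': 399.1545, 'cx': 255.5662, 'cy': 195.7665, 'view': [[-0.8719, 0.4897, 0.0063, 0.4484], [-0.4209, -0.7558, 0.5016, 0.2673], [0.2503, 0.4347, 0.8651, -1.3418], [0.0, 0.0, 0.0, 1.0]]}
side {'fx': 491.5365, 'fy': 491.5365, 'cx': 252.4252, 'cy': 193.546, 'view': [[0.9199, -0.3919, -0.0116, -0.4617], [0.1992, 0.4418, 0.8747, -0.251], [-0.3377, -0.807, 0.4845, -0.9782], [0.0, 0.0, 0.0, 1.0]]}
wrist {'fx': 269.388, 'fy': 269.388, 'cx': 263.1877, 'cy': 187.2966, 'mount': [[-0.0005, 0.9657, 0.2595, 0.0717], [1.0, 0.0005, 0.0002, -0.0005], [0.0, 0.2595, -0.9657, -0.1968], [0.0, 0.0, 0.0, 1.0]]}
```

View pics/scene0.png

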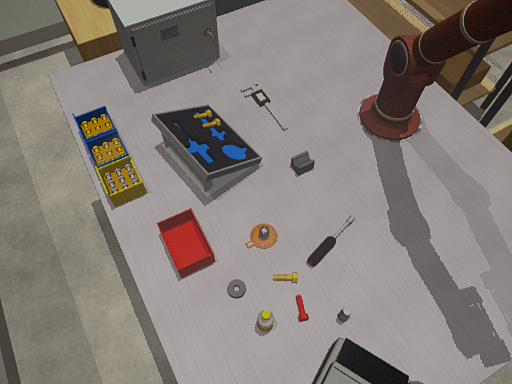

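View pics/side0.png

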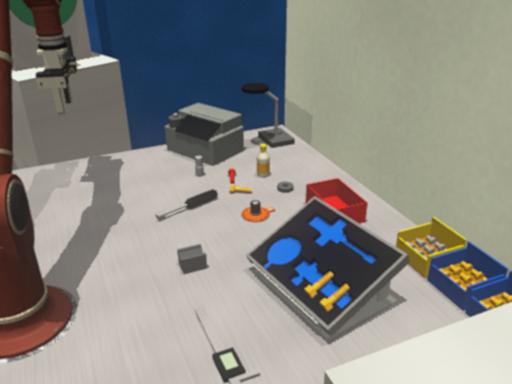

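The scene view shows the gold bolt at (286,278), with the red look-alike at (302,307). Other gold bolts are in the tray at (207,114) and (212,124), and more are in the bins at left. The driver is at (330,242), the disc at (262,237) with its lug to the left, and the tray at (207,145). I choose the single loose gold bolt at (286,278).

```bash
cat > h.py <<'E'
import numpy as np,cv2
from workcell import r
from scipy.spatial.transform import Rotation as R
def Rq(q): return R.from_quat([q[1],q[2],q[3],q[0]]).as_matrix()
def cam(n):
    c=r.get_calibration(n); K=(c['fx'],c['fy'],c['cx'],c['cy'])
    if n=='wrist':
        s=r.get_state(); T=np.eye(4);T[:3,:3]=Rq(s['tool_rot']);T[:3,3]=s['position']
        M=T@np.array(c['mount'])
    else: M=np.linalg.inv(np.array(c['view']))
    return K,M
def ray(C,u,v):
    K,M=C; d=np.array([(u-K[2])/K[0],-(v-K[3])/K[1],-1.]); return M[:3,3],M[:3,:3]@d
def plane(C,u,v,z=0,n=(0,0,1),p=None):
    o,d=ray(C,u,v); n=np.array(n,float); p=np.array([0,0,z]) if p is None else p
    return o+d*(n@(p-o))/(n@d)
def tri(*ors):
    A=np.zeros((3,3));b=np.zeros(3)
    for o,d in ors:
        d=d/np.linalg.norm(d);P=np.eye(3)-np.outer(d,d);A+=P;b+=P@o
    x=np.linalg.solve(A,b)
    return x,[np.linalg.norm((np.eye(3)-np.outer(d,d)/(d@d))@(x-o)) for o,d in ors]
def proj(C,p):
    K,M=C; q=np.linalg.inv(M)@np.append(p,1); return K[2]+K[0]*q[0]/-q[2],K[3]-K[1]*q[1]/-q[2]
def blobs(im,lo,hi,amin=15):
    h=cv2.cvtColor(im,cv2.COLOR_RGB2HSV);m=cv2.inRange(h,np.array(lo),np.array(hi))
    n,l,s,c=cv2.connectedComponentsWithStats(m)
    return m,l,[(i,s[i,4],c[i],s[i,:4]) for i in range(1,n) if s[i,4]>=amin]
E
python3 - <<'E'
from h import *
np.set_printoptions(precision=3,suppress=True)
S=cam('scene');D=cam('side')
for nm,uv,ud in [('driver handle',(321,251),(203,199)),('driver tip',(351,219),(160,216)),('disc hub',(264,230),(255,204)),('bolt',(286,278),(241,189)),('red',(302,307),(232,174)),('socket',(343,315),(199,166)),('gauge',(237,288),(285,186)),('vee',(302,162),(192,258)),
 ('tray right upslope?',(207,105),(330,322)),('t2',(153,117),(408,257)),('t3',(207,180),(317,200)),('t4',(261,158),(249,258))]:
    print(nm,plane(S,*uv,0.012),plane(D,*ud,.012),*tri(ray(S,*uv),ray(D,*ud)))
for n in ['scene','side']:
    a=cv2.imread(f'pics/{n}0.png')[...,::-1]
    print(n,[(i[1],i[2].round(1)) for i in blobs(np.ascontiguousarray(a),(100,150,120),(115,255,255),20)[2]])
    print('or',[(i[1],i[2].round(1)) for i in blobs(np.ascontiguousarray(a),(5,120,120),(30,255,255),25)[2]])
E
```

```text
driver handle [0.476 0.295 0.012] [0.478 0.295 0.012] [0.477 0.295 0.012] [np.float64(0.0007189323433079705), np.float64(0.0007189323433076921)]
driver tip [0.347 0.256 0.012] [0.346 0.254 0.012] [0.346 0.255 0.011] [np.float64(0.00035826640443321987), np.float64(0.00035826640443328974)]
disc hub [0.58  0.165 0.012] [0.599 0.21  0.012] [0.585 0.174 0.034] [np.float64(0.0008968402762609171), np.float64(0.0008968402762609357)]
bolt [0.599 0.313 0.012] [0.596 0.305 0.012] [0.598 0.312 0.008] [np.float64(0.0004569681777420089), np.float64(0.0004569681777419067)]
red [0.603 0.397 0.012] [0.607 0.406 0.012] [0.604 0.398 0.016] [np.float64(1.7800658992809143e-05), np.float64(1.780065899281927e-05)]
socket [0.524 0.464 0.012] [0.532 0.502 0.012] [0.526 0.467 0.028] [np.float64(0.003651728905888575), np.float64(0.0036517289058883924)]
gauge [0.723 0.274 0.012] [0.72  0.269 0.012] [0.723 0.274 0.009] [np.float64(0.00043375025048379923), np.float64(0.00043375025048411956)]
vee [0.362 0.022 0.012] [0.369 0.042 0.012] [0.366 0.028 0.022] [np.float64(0.0010042673196051046), np.float64(0.0010042673
[... 1454 characters left out ...]
[334.8, 235.1])), (np.int32(723), array([282.9, 251.4])), (np.int32(440), array([306.2, 273.1])), (np.int32(197), array([489.6, 281.8])), (np.int32(155), array([328.7, 288.6])), (np.int32(120), array([343.6, 300.7])), (np.int32(29), array([474.8, 298.8]))]
or [(np.int32(35), array([262.6, 146.7])), (np.int32(107), array([262.9, 167.9])), (np.int32(188), array([  2.7, 188.4])), (np.int32(98), array([238.3, 188.4])), (np.int32(273), array([256.2, 214.4])), (np.int32(1638), array([428.5, 242.2])), (np.int32(619), array([463.5, 273.9])), (np.int32(244), array([317.9, 284.5])), (np.int32(264), array([333.7, 297.3])), (np.int32(281), array([496.8, 300. ])), (np.int32(1026), array([ 26.7, 338.6]))]
```

carry_out(moves=[[-0.8, -0.4, -0.3, 0, 0, 0], [-0.85, -0.45, -0.3, 0, 0, 0], [-0.85, -0.45, -0.2, 0, 0, 0], [-0.85, -0.45, 0, 0, 0, 0], [-0.85, -0.45, 0, 0, 0, 0]], claw=93)

```text
time_s: 0.78
position: [0.3855, 0.4275, 0.2365]
tool_rot: [0.0, 0.138, 0.99, 0.0]
contact_force: [0.5, 1.1, -0.5]
opening: 1.002
finger_force: 0.0
```

carry_out(moves=[[-0.85, -0.45, 0, 0, 0, 0], [-0.85, -0.45, 0, 0, 0, 0], [-0.85, -0.45, 0, 0, 0, 0], [-0.8, -0.4, 0, 0, 0, 0], [0, 0, 0, 0, 0, 0]])

```text
time_s: 1.4
position: [0.5526, 0.2665, 0.2357]
tool_rot: [0.001, 0.144, 0.99, -0.002]
contact_force: [-0.3, 1.0, -0.1]
opening: 0.996
finger_force: 0.0
```

```bash
python3 - <<'E'
from h import *
s=r.get_state();print(s['position'],s['tool_rot'],s['joint_pos'])
K,M=cam('wrist');im=r.snapshot('wrist')
cv2.imwrite('pics/w1.png',im[...,::-1]);np.savez('w1.npz',K=K,M=M)
E
```

```text
[0.55262028 0.26650496 0.23572394] [ 0.00099941  0.14361702  0.98963074 -0.00203868] [-0.51947673  0.51796356  0.05296971  1.46651569 -0.02372273  1.15855181
  0.81864424]
```

View pics/w1.png

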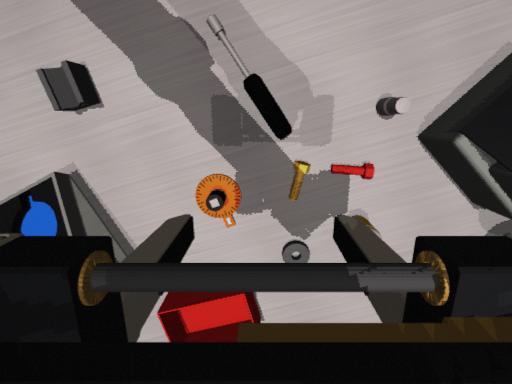

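The wrist picture shows the gold bolt with its head at (302,166) and shank end at (294,198). The red look-alike is at (352,170). The driver socket is at (214,18) and its butt at (286,133). The disc is at (217,196), with its lug at (230,222).

```bash
python3 - <<'E'
from h import *
np.set_printoptions(precision=4,suppress=True)
f=np.load('w1.npz');C=(f['K'],f['M'])
im=np.ascontiguousarray(cv2.imread('pics/w1.png')[...,::-1])
hsv=cv2.cvtColor(im,cv2.COLOR_RGB2HSV)
# bolt
m=cv2.inRange(hsv,(18,120,60),(32,255,255));m[:150]=0;m[210:]=0;m[:,:280]=0;m[:,320:]=0
v,u=np.nonzero(m);P=np.array([plane(C,a,b,.010)[:2] for a,b in zip(u,v)])
def ax(P):
    c=P.mean(0);w=np.linalg.eigh(np.cov((P-c).T))[1][:,1];t=(P-c)@w;return c,w,t
c,w,t=ax(P);n=np.array([-w[1],w[0]])
print('bolt',len(u),c,w,np.percentile(t,[0,1,99,100]));
for lo in np.arange(t.min(),t.max(),.006):
    k=(t>=lo)&(t<lo+.006);s=(P[k]-c)@n;print(round(lo,3),k.sum(),s.min().round(4),s.max().round(4))
# driver handle
m=((hsv[...,2]<32)).astype(np.uint8);m[:70]=0;m[145:]=0;m[:,:235]=0;m[:,300:]=0
nn,l,st,_=cv2.connectedComponentsWithStats(m);i=1+st[1:,4].argmax();v,u=np.nonzero(l==i)
P=np.array([plane(C,a,b,.016)[:2] for a,b in zip(u,v)]);c,w,t=ax(P);n=np.array([-w[1],w[0]]);s=(P-c)@n
print('handle',st[i],c,w,np.percentile(t,[0,1,99,100]),np.percentile(s,[1,99]))
print('tip',plane(C,213,17,.014))
# disc
m=cv2.inRange(hsv,(5,150,80),(17,255,255));m[:160]=0;m[240:]=0;m[:,:180]=0;m[:,255:]=0
v,u=np.nonzero(m);P=np.array([plane(C,a,b,.005)[:2] for a,b in zip(u,v)])
h=cv2.convexHull(np.stack([u,v],1).astype(np.int32))[:,0]
H=np.array([plane(C,a,b,.005)[:2] for a,b in h])
c=P.mean(0)
for _ in range(10):
    d=np.linalg.norm(H-c,axis=1);k=d<.0415
    A=np.c_[2*H[k],np.ones(k.sum())];x=np.linalg.lstsq(A,(H[k]**2).sum(1),rcond=None)[0];c=x[:2];rad=np.sqrt(x[2]+c@c)
d=np.linalg.norm(P-c,axis=1);L=P[d>.043]
print('disc',c,rad,k.sum(),len(L),d.max(),L.mean(0),'dir',np.degrees(np.arctan2(*(L.mean(0)-c)[::-1])))
m=cv2.imread('pics/w1.png')
cr=np.hstack([cv2.resize(m[150:250,170:270],(300,300),interpolation=2),cv2.resize(m[140:240,260:360],(300,300),interpolation=2)]);cv2.imwrite('pics/c1.png',cr)
E
```

```text
bolt 349 [0.5944 0.3111] [-0.8665  0.4991] [-0.0377 -0.0367  0.0262  0.0271]
-0.038 23 -0.0056 0.006
-0.032 27 -0.0054 0.0062
-0.026 23 -0.0056 0.0059
-0.02 27 -0.0068 0.0056
-0.014 22 -0.0054 0.0062
-0.008 27 -0.0059 0.0059
-0.002 27 -0.0057 0.0061
0.004 30 -0.0064 0.0058
0.01 49 -0.0113 0.0106
0.016 57 -0.0119 0.0119
0.022 37 -0.0117 0.0116
handle [ 244   74   47   65 1239] [0.4733 0.2946] [-0.9544 -0.2984] [-0.0518 -0.0499  0.0474  0.0488] [-0.0131  0.0131]
tip [0.3398 0.2563 0.014 ]
disc [0.5872 0.1764] 0.03739669128148041 20 45 0.056235960197606516 [0.6372 0.1807] dir 4.866973175143373
```

View pics/c1.png

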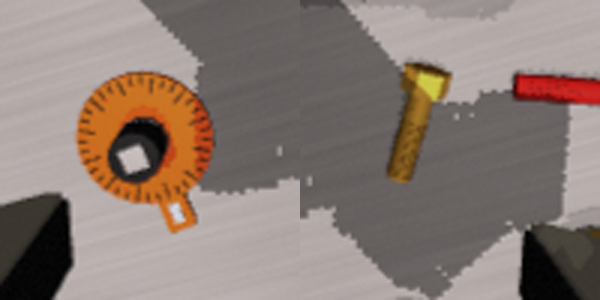

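The crop confirms the choice: a gold bolt with a hex head at the top and the shank pointing down, the red look-alike to its right, and the orange disc with its lug at lower right. Next I look at the tray from above.

carry_out(moves=[[-0.45, -0.7, -0.2, 0, 0, 0], [-0.45, -0.7, -0.2, 0, 0, 0], [-0.45, -0.7, -0.2, 0, 0, 0], [-0.45, -0.7, -0.2, 0, 0, 0], [-0.45, -0.7, -0.2, 0, 0, 0]])

```text
time_s: 2.08
position: [0.6207, 0.0355, 0.2968]
tool_rot: [-0.0, 0.136, 0.991, 0.001]
contact_force: [0.2, -0.1, 0.2]
opening: 1.0
finger_force: 0.0
```

carry_out(moves=[[-0.45, -0.7, 0, 0, 0, 0], [-0.45, -0.7, 0, 0, 0, 0], [-0.45, -0.7, 0, 0, 0, 0], [0, 0, 0, 0, 0, 0], [0, 0, 0, 0, 0, 0]])

```text
time_s: 2.7
position: [0.6644, -0.1063, 0.2961]
tool_rot: [-0.001, 0.137, 0.991, 0.001]
contact_force: [-0.3, 0.3, -0.0]
opening: 1.0
finger_force: 0.0
```

```bash
python3 - <<'E'
from h import *
s=r.get_state();print(s['position'],s['tool_rot'],s['joint_pos'])
K,M=cam('wrist');im=r.snapshot('wrist')
cv2.imwrite('pics/w2.png',im[...,::-1]);np.savez('w2.npz',K=K,M=M)
S=cam('scene');D=cam('side')
print('cap',tri(ray(S,265.3,314.3),ray(D,262.6,146.7)))
E
```

```text
[ 0.66444772 -0.10630311  0.29607471] [-5.62349489e-04  1.36815233e-01  9.90595543e-01  1.32099925e-03] [ 0.0770492   0.59269118  0.09959747  1.16337851 -0.05915994  1.38931956
  1.46680604]
cap (array([0.7027903 , 0.38479129, 0.09371129]), [np.float64(0.002283313993957486), np.float64(0.0022833139939574826)])
```

View pics/w2.png

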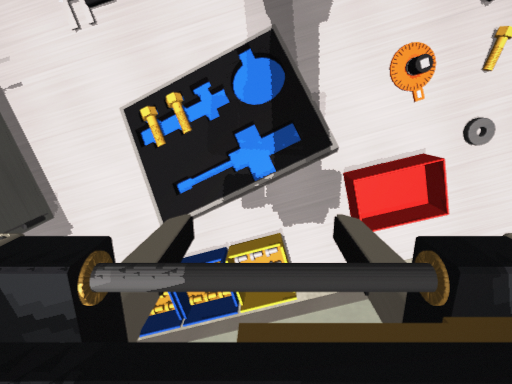

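The picture shows the tray with its disc cavity at (258,82) and the notch at (245,57). The driver cavity runs from the socket end at (183,186) to the butt at (297,130). The empty bolt cavity is at (208,100), and the tray bolts are at (153,125) and (178,112).

```bash
cat > tray.py <<'E'
from h import *
np.set_printoptions(precision=4,suppress=True)
def views():
    f=np.load('w2.npz')
    return {'w2':((f['K'],f['M']),'pics/w2.png'),'side':(cam('side'),'pics/side0.png'),'scene':(cam('scene'),'pics/scene0.png')}
def Rt(yaw,t=np.radians(25)): return R.from_euler('zy',[yaw,-t]).as_matrix()
seeds={'w2':dict(disc=(262,82),driver=(255,155),bolt=(209,103)),'side':dict(disc=(283,251),driver=(335,232),bolt=(306,272)),'scene':dict(disc=(234,151),driver=(199,150),bolt=(217,134))}
def pts(C,path,seed,Rm,p0):
    im=np.ascontiguousarray(cv2.imread(path)[...,::-1]);h=cv2.cvtColor(im,cv2.COLOR_RGB2HSV)
    m=cv2.inRange(h,(98,130,70),(118,255,255));n,l=cv2.connectedComponents(m)
    y,x=np.nonzero(l==l[seed[1],seed[0]]) if l[seed[1],seed[0]] else np.nonzero(l==-1)
    o,_=ray(C,0,0)
    F=np.array([Rm.T@(plane(C,a,b,n=Rm[:,2],p=p0)-p0) for a,b in zip(x,y)])[:,:2]
    c=Rm.T@(o-p0); f=F.mean(0)
    s=-(c[:2]-f)*.014/(c[2]-.014)   # rim shift on floor
    return F,s
def ext(v,s,px=.0):
    lo,hi=v.min(),v.max(); return lo-max(0,s), hi-min(0,s)
E
python3 - <<'E'
from tray import *
V=views()
yaw=np.radians(9.2)
for z0 in (.071,.075,.079):   # floor height at tray centre
  p0=np.array([.594,-.15,z0]); Rm=Rt(yaw); print('z0',z0)
  for n,(C,path) in V.items():
    if n=='scene' and z0!=.075: continue
    for k,sd in seeds[n].items():
        F,s=pts(C,path,sd,Rm,p0)
        if len(F)<5: print(n,k,'none');continue
        X,Y=ext(F[:,0],s[0]),ext(F[:,1],s[1])
        extra=''
        if k=='driver':
            # axis from row midpoints of slot
            q=np.linspace(-.12,-.05,0)
            yl=F[:,1].min(); B=[]
            for a in np.arange(.008,.085,.006):
                g=F[(F[:,1]>=yl+a)&(F[:,1]<yl+a+.006)]
                if len(g): B.append((yl+a+.003,(g[:,0].min()+g[:,0].max())/2-s[0]/2,np.ptp(g[:,0])))
            B=np.array(B);pf=np.polyfit(B[:,0],B[:,1],1);extra=('slope deg',np.degrees(np.arctan(pf[0])),B[:,1]*1e3)
        print(n,k,len(F),'s',s,'X',np.array(X),np.ptp(X),'Y',np.array(Y),np.ptp(Y),*extra)
E
```

```text
z0 0.071
w2 disc 2079 s [-0.0089  0.0017] X [-0.1019  0.0031] 0.10504371583863169 Y [0.0341 0.1185] 0.08437251936766026
w2 driver 2655 s [-0.0049 -0.0005] X [0.0178 0.1038] 0.0860155312998589 Y [-0.1002  0.097 ] 0.19727998968552932 slope deg -1.3500120303520633 [63.3645 63.507  62.6822 62.7849 62.5467 62.3088 62.454  62.2752 61.9778
 62.127  61.9487 61.7715 61.5348]
w2 bolt 992 s [-0.0089 -0.0016] X [-0.08   -0.0083] 0.071678827365229 Y [-0.0472  0.0253] 0.07253984801056854
side disc 761 s [0.0042 0.0146] X [-0.0957  0.0052] 0.10089890446920272 Y [0.0371 0.1326] 0.09548144335972483
side driver 930 s [0.0061 0.0134] X [0.0174 0.1039] 0.08654523357471777 Y [-0.1085  0.1096] 0.21815271407916492 slope deg 2.3916702210760388 [57.2494 57.6332 56.5467 57.5228 58.2634 58.3419 58.7461 59.1743 59.2543
 59.0672 59.5034 59.5858 60.0114]
side bolt 499 s [0.0041 0.0129] X [-0.0818 -0.01  ] 0.07180031224121083 Y [-0.0471  0.0331] 0.0801526980720671
z0 0.075
w2 disc 2079 s [-0.0089  0.0017] X [-0.1008  0.0033] 0.104134512615717 Y [0.0344 0.118 ] 0.08358840075414178
w2 driver 2655 s [-0.0049 -0.0005]
[... 1519 characters left out ...]
28796060329154 [62.4285 62.5683 61.7591 61.8599 61.6262 61.3928 61.5353 61.3021 61.0681
 61.2145 60.9819 60.4333 60.6335]
w2 bolt 992 s [-0.0089 -0.0016] X [-0.0783 -0.0078] 0.07049349642407284 Y [-0.0452  0.026 ] 0.07119496721744183
side disc 761 s [0.0042 0.0146] X [-0.1007 -0.0007] 0.0999640887307314 Y [0.0306 0.1253] 0.09470170962122122
side driver 930 s [0.0061 0.0134] X [0.0113 0.0971] 0.08576807927590302 Y [-0.1136  0.1026] 0.2161733189184736 slope deg 2.3721194135597634 [50.8292 51.2093 50.1333 51.1    51.8335 52.2353 52.3114 52.4693 53.144
 52.6295 53.0614 53.143  53.5645]
side bolt 499 s [0.0041 0.0129] X [-0.0869 -0.0157] 0.07114599816783934 Y [-0.0528  0.0267] 0.07950406095985084
```

```bash
python3 - <<'E'
import cv2,numpy as np
a=cv2.imread('pics/w2.png')[20:230,115:345];b=cv2.imread('pics/side0.png')[195:330,245:412]
a=cv2.resize(a,(395,360),interpolation=0);b=cv2.resize(b,(400,360),interpolation=0)
cv2.imwrite('pics/c2.png',np.hstack([a,b]))
E
```

```text
(no output)
```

View pics/c2.png

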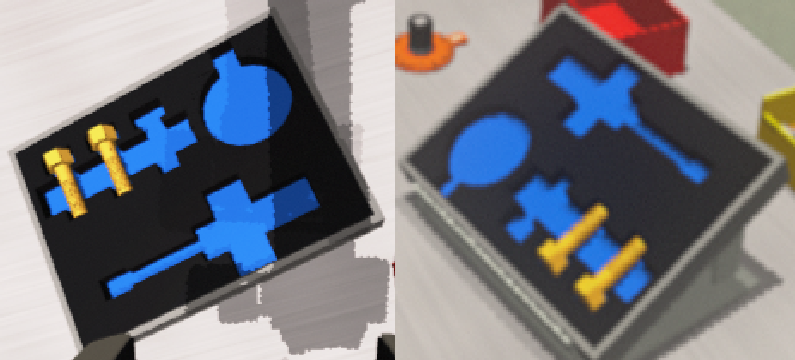

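The crops show the tray and all its cavities clearly in both views. I'll fit the tray pose from the four rim corners in the two pictures.

```bash
python3 - <<'E'
from tray import *
from scipy.optimize import least_squares
V=views()
L=np.array([[-.106,.138],[.106,.138],[-.106,-.138],[.106,-.138]])
obs={'w2':[(272.8,27.5),(338,148.7),(121,108.5),(164.5,221)],'side':[(248,256),(315,197),(330.6,327),(407,255)]}
def pj(x,n):
    Rm=Rt(x[3],x[4]); return np.array([proj(V[n][0],x[:3]+Rm@np.array([*l,.025])) for l in L])
for use in (['w2'],['side'],['w2','side']):
    f=lambda x:np.concatenate([(pj(x,n)-obs[n]).ravel() for n in use]+[[(x[4]-np.radians(25))*300]])
    o=least_squares(f,[.59,-.15,.065,.16,np.radians(25)]);x=o.x
    print(use,x[:3],np.degrees(x[3:]),'floor p',x[:3]+Rt(*x[3:])[:,2]*.011)
    for n in ['w2','side']: print(n,(pj(x,n)-obs[n]).round(1).tolist())
E
```

```text
['w2'] [ 0.6014 -0.1514  0.0458] [ 9.8244 24.9307] floor p [ 0.5968 -0.1514  0.0558]
w2 [[2.0, 2.7], [-2.0, -3.5], [-0.2, -3.3], [0.4, 4.0]]
side [[-0.9, 8.1], [0.0, 8.3], [-4.3, 6.1], [-1.5, 2.3]]
['side'] [ 0.6027 -0.1545  0.063 ] [ 9.3446 24.9364] floor p [ 0.598  -0.1545  0.073 ]
w2 [[1.5, 1.1], [-1.0, 0.4], [-7.0, -3.2], [-6.4, 9.6]]
side [[0.2, 2.0], [2.1, 2.3], [-3.0, 0.2], [1.3, -3.7]]
['w2', 'side'] [ 0.6031 -0.15    0.0555] [ 9.7321 24.8982] floor p [ 0.5984 -0.15    0.0655]
w2 [[3.5, 1.7], [1.0, -1.7], [-2.0, -2.9], [-0.7, 7.3]]
side [[-0.5, 3.9], [0.7, 4.3], [-3.8, 1.4], [-0.6, -2.3]]
```

```bash
python3 - <<'E'
from tray import *
V=views()
print(r.get_calibration('wrist').keys(),r.get_calibration('side').keys())
f=np.load('w1.npz');W1=(f['K'],f['M'])
def orange(C,path,box):
    im=np.ascontiguousarray(cv2.imread(path)[...,::-1]);h=cv2.cvtColor(im,cv2.COLOR_RGB2HSV)
    m=cv2.inRange(h,(5,150,80),(17,255,255));k=np.zeros_like(m);k[box[1]:box[3],box[0]:box[2]]=1;m*=k
    v,u=np.nonzero(m);H=cv2.convexHull(np.stack([u,v],1).astype(np.int32))[:,0]
    return np.array([plane(C,a,b,.005)[:2] for a,b in H])
for n,C,p,b in [('w1',W1,'pics/w1.png',(180,160,255,240)),('w2',V['w2'][0],'pics/w2.png',(380,30,445,110)),('side',V['side'][0],'pics/side0.png',(230,195,285,225)),('scene',V['scene'][0],'pics/scene0.png',(235,215,285,255))]:
    H=orange(C,p,b);print(n,H.min(0),H.max(0),np.ptp(H,axis=0))
print('gauge w1',plane(W1,295.5,253,.007),'w2',plane(V['w2'][0],479,131,.007),'side',plane(V['side'][0],285.5,186.5,.007),'scene',plane(V['scene'][0],237,288,.007))
print('vee etc bin corner w2',plane(V['w2'][0],344,172,.06),plane(V['w2'][0],444,155,.06))
print('scene bin',plane(V['scene'][0],158,223,.06),plane(V['scene'][0],193,210,.06),plane(V['scene'][0],179,276,.06))
print('tray bolt heads w2',plane(V['w2'][0],150,112,.07),plane(V['w2'][0],175,99,.07),'side',plane(V['side'][0],309,302,.07))
# tray corners by scene view
for k,a,b,c in [('LL',(272.8,27.5),(248,256),(261,158)),('UL',(338,148.7),(315,197),(207,180)),('LR',(121,108.5),(330.6,327),(207,105)),('UR',(164.5,221),(407,255),(153,117))]:
    print(k,*tri(ray(V['w2'][0],*a),ray(V['side'][0],*b)),*tri(ray(V['w2'][0],*a),ray(V['scene'][0],*c)))
E
```

```text
dict_keys(['fx', 'fy', 'cx', 'cy', 'mount']) dict_keys(['fx', 'fy', 'cx', 'cy', 'view'])
w1 [0.5499 0.1388] [0.6434 0.2137] [0.0936 0.0748]
w2 [0.5503 0.1373] [0.6433 0.213 ] [0.093  0.0757]
side [0.5482 0.1379] [0.6375 0.2097] [0.0893 0.0718]
scene [0.552  0.1392] [0.6428 0.2125] [0.0909 0.0733]
gauge w1 [0.7241 0.2732 0.007 ] w2 [0.7254 0.2741 0.007 ] side [0.7243 0.2744 0.007 ] scene [0.7228 0.2727 0.007 ]
vee etc bin corner w2 [0.7181 0.0163 0.06  ] [0.7346 0.1774 0.06  ]
scene bin [0.8303 0.0278 0.06  ] [0.7318 0.0375 0.06  ] [0.8409 0.1903 0.06  ]
tray bolt heads w2 [ 0.5446 -0.2502  0.07  ] [ 0.5373 -0.2072  0.07  ] side [ 0.5083 -0.2545  0.07  ]
LL [ 0.4762 -0.0379  0.0391] [np.float64(0.0005764585604863233), np.float64(0.000576458560486385)] [ 0.4752 -0.0377  0.0362] [np.float64(0.0007099295883768664), np.float64(0.0007099295883766893)]
UL [ 0.6635 -0.0002  0.1267] [np.float64(0.002064205933919168), np.float64(0.002064205933919267)] [0.667  0.002  0.1143] [np.float64(0.0007019674522494286), np.float64(0.0007019674522494492)]
LR [ 0.5253 -0.3033  0.0444] [np.float64(0.0015687145975661657), np.float64(0.0015687145975663878)] [ 0.5246 -0.3045  0.0412] [np.float64(0.001230282752703573), np.float64(0.001230282752703666)]
UR [ 0.7045 -0.2687  0.1262] [np.float64(0.004962500644424301), np.float64(0.004962500644424169)] [ 0.7072 -0.277   0.1086] [np.float64(0.0031660053396748225), np.float64(0.0031660053396748325)]
```

Corner triangulation gives a yaw of about 10.6°, a slant of 24.7°, and a foam face centre near (0.592, -0.152, 0.084). The cavity fit is only about ±2.5 mm, so I'll take a square-on look at the tray.

```bash
cat > go.py <<'E'
from tray import *
def go(p,Rg,st=None):
    s=st or r.get_state();R0=Rq(s['tool_rot']);p0=s['position']
    rv=R.from_matrix(R0.T@Rg).as_rotvec(degrees=True)
    print('j7',round(float(s['joint_pos'][6]),2),'turn/8deg',rv/8,'shift now-axes/.06',R0.T@(p-p0)/.06,'shift goal-axes/.06',Rg.T@(p-p0)/.06)
def down(yaw): # tool x at yaw (deg), z down
    a=np.radians(yaw);x=np.array([np.cos(a),np.sin(a),0]);z=np.array([0,0,-1.]);return np.c_[x,np.cross(z,x),z]
def tool(Rm,xt): # tool over tray, x along tray vector xt, z = -tray z
    x=Rm@np.array(xt,float);z=-Rm[:,2];return np.c_[x,np.cross(z,x),z]
E
python3 -c "
from go import *
go(np.array([.594,-.152,.25]),tool(Rt(np.radians(10.6)),[-1,0,0]))"
```

```text
j7 1.47 turn/8deg [-0.1209 -3.1525 -3.2344] shift now-axes/.06 [ 0.923  -1.0608  0.7708] shift goal-axes/.06 [ 1.5097 -0.501   0.2033]
```

carry_out(moves=[[0, 0, 0, -0.02, -0.63, -0.65], [0, 0, 0, -0.02, -0.63, -0.65], [0, 0, 0, -0.02, -0.63, -0.65], [0, 0, 0, -0.02, -0.63, -0.65], [0, 0, 0, -0.02, -0.63, -0.63]])

```text
time_s: 3.38
position: [0.6645, -0.1054, 0.2974]
tool_rot: [0.217, -0.092, 0.972, -0.022]
contact_force: [0.2, -0.6, -0.6]
opening: 1.002
finger_force: 0.0
```

carry_out(moves=[[0.5, -0.17, 0.07, 0, 0, 0], [0.5, -0.17, 0.07, 0, 0, 0], [0.5, -0.16, 0.06, 0, 0, 0], [0, 0, 0, 0, 0, 0], [0, 0, 0, 0, 0, 0]])

```text
time_s: 4.0
position: [0.5956, -0.153, 0.252]
tool_rot: [0.216, -0.09, 0.972, -0.023]
contact_force: [-0.2, -0.2, -0.2]
opening: 1.0
finger_force: 0.0
```

```bash
python3 - <<'E'
from go import *
from scipy.optimize import least_squares
s=r.get_state();print(s['position'],s['joint_pos'])
C=cam('wrist');im=r.snapshot('wrist');go(np.array([.594,-.152,.25]),tool(Rt(np.radians(10.6)),[-1,0,0]))
cv2.imwrite('pics/w3.png',im[...,::-1]);np.savez('w3.npz',K=C[0],M=C[1])
E
```

```text
[ 0.5956 -0.153   0.252 ] [ 0.3602  0.3089 -0.1069  1.8686 -0.1439  0.5445  2.1273]
j7 2.13 turn/8deg [-0.039   0.0114  0.0015] shift now-axes/.06 [0.0389 0.0257 0.0183] shift goal-axes/.06 [0.0389 0.0256 0.0185]
```

View pics/w3.png

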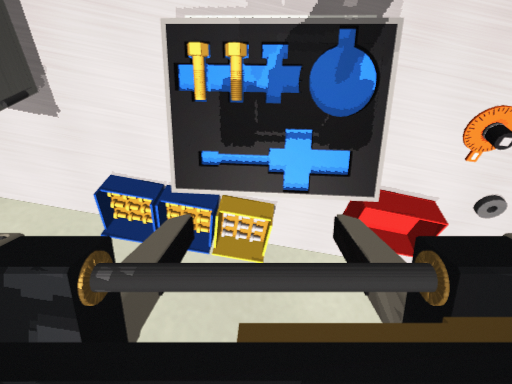

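The square-on view shows the whole tray. Its rim corners are near (164,20), (402,19), (172,193) and (378,199). The empty bolt cavity is at (273,70), the disc cavity at (343,78) with the notch at the top, and the driver cavity runs from (203,158) to (350,163).

```bash
python3 - <<'E'
from go import *
from scipy.optimize import least_squares
f=np.load('w3.npz');C=(f['K'],f['M'])
im=np.ascontiguousarray(cv2.imread('pics/w3.png')[...,::-1]);h=cv2.cvtColor(im,cv2.COLOR_RGB2HSV)
# foam black region -> hull -> lines at foam/rim border
m=(h[...,2]<150).astype(np.uint8)
for row in (100,130): print('row',row,im[row,155:180].mean(1).astype(int).tolist(),im[row,380:408].mean(1).astype(int).tolist())
for col in (200,300): print('col',col,im[10:35,col].mean(1).astype(int).tolist(),im[185:206,col].mean(1).astype(int).tolist())
Rm=Rt(np.radians(10.6));p0=np.array([.598,-.151,.0715])
b=cv2.inRange(h,(98,110,50),(120,255,255));n,l=cv2.connectedComponents(b)
o=Rm.T@(C[1][:3,3]-p0);print('cam local',o)
for k,sd in dict(disc=(343,85),driver=(290,160),bolt=(273,75)).items():
    y,x=np.nonzero(l==l[sd[1],sd[0]])
    F=np.array([(Rm.T@(plane(C,a,c,n=Rm[:,2],p=p0)-p0))[:2] for a,c in zip(x,y)])
    s=-(o[:2]-F.mean(0))*.014/(o[2]-.014)
    print(k,len(F),'s',s*1e3,'X',F[:,0].min()*1e3,F[:,0].max()*1e3,'Y',F[:,1].min()*1e3,F[:,1].max()*1e3)
    ax=1 if k!='driver' else 1
    if k=='driver':
        for a in np.arange(-.1,.1,.01):
            g=F[abs(F[:,1]-a)<.003]
            if len(g): print('y',round(a*1e3),'x',g[:,0].min()*1e3,g[:,0].max()*1e3)
    else:
        for a in np.arange(-.115,.015,.008):
            g=F[abs(F[:,0]-a)<.003]
            if len(g): print('x',round(a*1e3),'y',g[:,1].min()*1e3,g[:,1].max()*1e3)
E
```

```text
row 100 [233, 232, 232, 231, 231, 232, 231, 231, 231, 232, 225, 198, 199, 199, 179, 98, 36, 35, 36, 38, 37, 39, 37, 37, 39] [41, 40, 40, 41, 40, 39, 57, 136, 201, 201, 200, 200, 212, 230, 230, 230, 231, 231, 232, 232, 233, 233, 233, 233, 234, 233, 233, 233]
row 130 [234, 234, 235, 235, 235, 235, 235, 236, 235, 236, 236, 235, 225, 202, 201, 201, 181, 100, 41, 40, 39, 39, 40, 40, 42] [41, 40, 58, 138, 202, 201, 202, 205, 216, 228, 228, 230, 230, 231, 230, 232, 231, 232, 233, 232, 233, 232, 232, 232, 232, 233, 234, 234]
col 200 [201, 198, 199, 199, 205, 231, 247, 236, 194, 194, 195, 195, 195, 176, 38, 35, 35, 37, 36, 36, 35, 36, 37, 38, 37] [50, 51, 51, 62, 130, 213, 214, 214, 196, 55, 54, 55, 56, 53, 56, 54, 57, 56, 55, 53, 49]
col 300 [197, 204, 204, 201, 209, 233, 245, 239, 180, 180, 179, 176, 160, 144, 23, 24, 24, 25, 26, 24, 23, 23, 24, 25, 26] [157, 155, 136, 83, 77, 54, 10, 16, 88, 194, 222, 223, 223, 230, 234, 233, 233, 232, 233, 233, 232]
cam local [ 0.0005 -0.0151  0.3613]
disc 4142 s [-1.7896  3.916 ] X -99.32030922795745 2.4535955214325416 Y 40.10867402853248 124.40546481055
[... 1474 characters left out ...]
231
y 70 x 45.06784453124612 77.81663905112168
y 80 x 46.400323083362025 79.2060481211531
y 90 x 46.39893847550394 79.20164690200568
bolt 2373 s [-1.9492  0.2847] X -82.18548034697872 -13.683938137235893 Y -59.5644235778945 29.802611729300352
x -83 y -36.71399176568118 13.125216288425198
x -75 y -36.858062464716284 13.281143643748607
x -67 y -43.15009600389504 12.236452714912355
x -59 y -43.3180833112178 29.802611729300352
x -51 y -43.48818937503351 28.725843083060422
x -43 y -43.660454534269554 27.880283862546563
x -35 y -43.80986017895098 26.861289335787852
x -27 y -43.986245647958 28.325281356870363
x -19 y -59.52450640551219 4.426891370204468
x -11 y -13.461740429451105 4.465292304676249
```

```bash
python3 - <<'E'
from go import *
f=np.load('w3.npz');C=(f['K'],f['M'])
im=cv2.imread('pics/w3.png')
Rm=Rt(np.radians(10.6));p0=np.array([.598,-.151,.0715])
for dz in (.006,.010,.014,.018,.022):
    P=p0+Rm[:,2]*dz
    q=lambda u,v:(Rm.T@(plane(C,u,v,n=Rm[:,2],p=P)-P))[:2]*1e3
    a,b=q(165.3,100),q(391.9,100);a2,b2=q(167.3,130),q(388.0,130);c,d=q(200,17.8),q(200,193.5)
    print(dz,'Y',a,b,np.linalg.norm(a-b),a2,b2,np.linalg.norm(a2-b2),'X',c,d,np.linalg.norm(c-d))
h=cv2.cvtColor(im,cv2.COLOR_BGR2HSV)
print('disc row 80',[h[80,i].tolist() for i in list(range(305,314))+list(range(371,381))])
print('driver col 330',[h[i,330].tolist() for i in list(range(145,153))+list(range(170,180))])
E
```

```text
0.006 Y [ -17.1635 -140.2315] [-16.9318 144.2625] 284.49403364596117 [  19.8223 -141.1697] [ 19.8929 143.8062] 284.9759593419738 X [-108.6493  -90.8488] [ 105.4577 -104.0802] 214.51545499067288
0.01 Y [ -16.9641 -138.8227] [-16.735  142.4683] 281.2911010982562 [  19.6053 -139.7504] [ 19.6751 142.0172] 281.76760110755924 X [-107.42   -89.996] [ 104.2765 -103.0784] 212.1003655634183
0.014 Y [ -16.7647 -137.414 ] [-16.5383 140.6741] 278.0881685505512 [  19.3882 -138.3311] [ 19.4573 140.2281] 278.5592428731445 X [-106.1906  -89.1432] [ 103.0954 -102.0767] 209.68527613616382
0.018 Y [ -16.5654 -136.0052] [-16.3415 138.8799] 274.8852360028462 [  19.1712 -136.9118] [ 19.2394 138.4391] 275.35088463872995 X [-104.9613  -88.2904] [ 101.9143 -101.0749] 207.2701867089092
0.022 Y [ -16.366  -134.5965] [-16.1447 137.0858] 271.68230345514127 [  18.9542 -135.4925] [ 19.0216 136.65  ] 272.1425264043154 X [-103.7319  -87.4376] [ 100.7331 -100.0732] 204.8550972816546
disc row 80 [[150, 9, 28], [140, 26, 30], [130, 26, 29], [112, 70, 40], [110, 181, 97], [108, 209, 165], [108, 210, 187], [108, 209, 188], [108, 209, 187], [108, 211, 220], [105, 202, 248], [105, 201, 249], [104, 198, 252], [106, 206, 243], [109, 206, 115], [75, 51, 10], [0, 36, 7], [150, 16, 16], [120, 7, 37]]
driver col 330 [[135, 20, 26], [135, 20, 25], [135, 20, 26], [165, 19, 27], [110, 147, 83], [108, 183, 217], [103, 186, 252], [103, 186, 252], [106, 195, 244], [108, 207, 195], [109, 214, 149], [109, 211, 133], [109, 160, 35], [135, 28, 18], [150, 17, 44], [170, 13, 57], [160, 14, 56], [0, 9, 58]]
```

```bash
python3 - <<'E'
from go import *
V=views();f=np.load('w3.npz');V['w3']=((f['K'],f['M']),'pics/w3.png');del V['scene']
seeds['w3']=dict(disc=(343,85),driver=(290,160),bolt=(273,75))
Rm=Rt(np.radians(10.6))
for z0 in (.0675,.0715,.0755,.0795):
  for n,(C,path) in V.items():
    p0=np.array([.598,-.151,z0]);out=[]
    for k in ('disc','driver','bolt'):
        F,s=pts(C,path,seeds[n][k],Rm,p0);F=F*1e3;s=s*1e3
        mx=(F.min(0)+F.max(0))/2-s/2
        if k=='disc': c=mx+[9,0];ex=np.ptp(F,axis=0)
        if k=='driver':
            yb=F[:,1];lo=yb.min()
            g=F[(yb>lo+35)&(yb<lo+80)];c=np.array([mx[0],mx[1]+31]);ex=np.ptp(F,axis=0)
            sl=[(lambda q:(q[:,0].min()+q[:,0].max())/2-s[0]/2)(F[abs(yb-(lo+a))<3]) for a in (8,45,70,150,185)]
            out.append(('drv x along',np.round(sl,1)))
        if k=='bolt':
            x=F[:,0];g=F[x>x.max()-8];c=np.array([mx[0]+5.5,(g[:,1].min()+g[:,1].max())/2-s[1]/2]);ex=(np.ptp(g[:,1]),)
        out.append((k,c.round(1),np.round(ex,1)))
    print(z0,n,out)
E
```

```text
0.0675 w2 [('disc', array([-43.4,  79.3]), array([97. , 83.8])), ('drv x along', array([57.6, 57.6, 57.7, 49.2, 57.7])), ('driver', array([58. , 28.9]), array([ 81.7, 199.3])), ('bolt', array([-43.7,  -5.2]), array([17.5]))]
0.0675 side [('disc', array([-34.7,  92.1]), array([97.1, 81.4])), ('drv x along', array([55.4, 57.6, 58.6, 61.9, 64.9])), ('driver', array([61.8, 35.8]), array([ 81. , 205.6])), ('bolt', array([-41. ,   2.9]), array([11.7]))]
0.0675 w3 [('disc', array([-36.8,  80.8]), array([101.7,  84.9])), ('drv x along', array([57.6, 59. , 59. , 60.1, 63.2])), ('driver', array([60.9, 28.9]), array([ 85.2, 201.9])), ('bolt', array([-40.3,  -4.9]), array([18.1]))]
0.0715 w2 [('disc', array([-42.8,  79.1]), array([96.1, 83.1])), ('drv x along', array([57.2, 57.2, 57.2, 57. , 57.3])), ('driver', array([57.6, 29.5]), array([ 80.9, 197.4])), ('bolt', array([-43.1,  -4.6]), array([17.4]))]
0.0715 side [('disc', array([-37.4,  88.7]), array([96.7, 81.1])), ('drv x along', array([52.1, 54.3, 55.3, 59.5, 61.6])), ('driver', array([58.5, 32.9]), array([ 80.6, 204.6])), ('bolt', array([-
[... 910 characters left out ...]
 -4.5]), array([17.7]))]
0.0795 w2 [('disc', array([-41.5,  78.8]), array([94.3, 81.5])), ('drv x along', array([56.3, 56.3, 56.4, 56.4, 56.4])), ('driver', array([56.7, 30.7]), array([ 79.4, 193.7])), ('bolt', array([-41.9,  -3.3]), array([17.]))]
0.0795 side [('disc', array([-43. ,  81.9]), array([95.7, 80.3])), ('drv x along', array([45.6, 47.8, 49.1, 52.3, 54.7])), ('driver', array([51.9, 27. ]), array([ 79.8, 202.7])), ('bolt', array([-49.3,  -6. ]), array([11.6]))]
0.0795 w3 [('disc', array([-40.4,  78.8]), array([98.7, 82.4])), ('drv x along', array([51. , 52.3, 52.9, 55.7, 57. ])), ('driver', array([54.1, 29.4]), array([ 82.7, 195.9])), ('bolt', array([-43.8,  -4.3]), array([17.6]))]
```

```bash
cat > t2.py <<'E'
from go import *
V=views();f=np.load('w3.npz');V['w3']=((f['K'],f['M']),'pics/w3.png');del V['scene']
seeds['w3']=dict(disc=(343,85),driver=(290,160),bolt=(273,75))
def run(yaw,z0,tilt=25):
  Rm=Rt(np.radians(yaw),np.radians(tilt))
  for n,(C,path) in V.items():
    p0=np.array([.592,-.152,z0]);out=[]
    for k in ('disc','driver','bolt'):
        F,s=pts(C,path,seeds[n][k],Rm,p0);F=F*1e3
        mx=(F.min(0)+F.max(0))/2;ex=np.ptp(F,axis=0)
        if k=='disc': c=mx+[9,0]
        if k=='driver':
            yb=F[:,1];lo=yb.min();c=np.array([mx[0],mx[1]+31])
            sl=[(lambda q:(q[:,0].min()+q[:,0].max())/2)(F[abs(yb-(lo+a))<3]) for a in (8,40,55,70,185)]
            out.append(('drv x along',np.round(sl,1)))
        if k=='bolt':
            x=F[:,0];g=F[x>x.max()-8];c=np.array([mx[0]+5.5,(g[:,1].min()+g[:,1].max())/2]);ex=(np.ptp(g[:,1]),F[:,1].max()-34)
        out.append((k,c.round(1),np.round(ex,1)))
    print(yaw,z0,n,*out)
E
python3 - <<'E'
from t2 import *
for z0 in (.08,.084,.088): run(10.,z0)
E
```

```text
10.0 0.08 w2 ('disc', array([-39.7,  79. ]), array([93.7, 80.8])) ('drv x along', array([61.1, 60.5, 60.5, 60.5, 59.3])) ('driver', array([60.2, 31.4]), array([ 78.9, 192.1])) ('bolt', array([-39.2,  -3.9]), array([16.9, -7.2]))
10.0 0.08 side ('disc', array([-37.2,  85.8]), array([95.4, 79.9])) ('drv x along', array([53.8, 55.1, 56.2, 56.6, 61. ])) ('driver', array([58.7, 31.5]), array([ 79.5, 202.1])) ('bolt', array([-42.7,  -2.5]), array([11.5, -6.6]))
10.0 0.08 w3 ('disc', array([-36.4,  79.6]), array([98. , 81.7])) ('drv x along', array([57.9, 58.2, 58.7, 59.2, 62.1])) ('driver', array([59.8, 30.7]), array([ 81.9, 194.2])) ('bolt', array([-39.1,  -4.3]), array([17.5, -5.4]))
10.0 0.084 w2 ('disc', array([-39. ,  78.8]), array([92.8, 80. ])) ('drv x along', array([60.7, 60. , 60. , 60. , 58.8])) ('driver', array([59.8, 32. ]), array([ 78.2, 190.2])) ('bolt', array([-38.6,  -3.3]), array([16.7, -6.9]))
10.0 0.084 side ('disc', array([-40. ,  82.3]), array([95. , 79.5])) ('drv x along', array([50.5, 51.8, 53. , 53.4, 57.7])) ('driver', array([55.5, 28.5]), array([ 79.1, 201.1])) ('
[... 274 characters left out ...]
5.5]))
10.0 0.088 w2 ('disc', array([-38.4,  78.7]), array([91.8, 79.2])) ('drv x along', array([60.2, 59.6, 59.6, 59.6, 58.4])) ('driver', array([59.3, 32.6]), array([ 77.4, 188.4])) ('bolt', array([-38.1,  -2.6]), array([16.6, -6.5]))
10.0 0.088 side ('disc', array([-42.7,  78.9]), array([94.5, 79.1])) ('drv x along', array([47.3, 48.6, 49.7, 50.1, 54.4])) ('driver', array([52.2, 25.5]), array([ 78.7, 200.1])) ('bolt', array([-48.2,  -8.4]), array([ 11.4, -12.9]))
10.0 0.088 w3 ('disc', array([-38.7,  78.2]), array([95.9, 80. ])) ('drv x along', array([53.5, 53.7, 54.2, 54.7, 57.5])) ('driver', array([55.3, 31. ]), array([ 80.2, 190.2])) ('bolt', array([-41.4,  -4. ]), array([17.1, -5.7]))
```

```bash
cat > t3.py <<'E'
from t2 import *
from scipy.optimize import least_squares
V['scene']=(cam('scene'),'pics/scene0.png')
import numpy as np
def edge(im,p,q,side,n=40):
    """sub-pixel outer edge near segment p-q: search along normal for strongest gradient of sign 'side'"""
    p,q=np.array(p,float),np.array(q,float);d=(q-p)/np.linalg.norm(q-p);nn=np.array([-d[1],d[0]]);out=[]
    t=np.arange(-6,6.01,.25)
    for a in np.linspace(.12,.88,n):
        c=p+(q-p)*a;xy=(c+np.outer(t,nn)).astype(np.float32)
        v=cv2.remap(im,xy[:,:1],xy[:,1:],1)[:,0].astype(float);g=np.gradient(cv2.GaussianBlur(v[:,None],(1,5),0)[:,0])*side
        i=g.argmax()
        if g[i]>4: out.append(c+t[i]*nn)
    l=cv2.fitLine(np.array(out,np.float32),cv2.DIST_HUBER,0,.01,.01)[:,0];return l,len(out)
def cross(a,b):
    A=np.c_[a[:2],-b[:2]];s=np.linalg.solve(A,b[2:]-a[2:]);return a[2:]+s[0]*a[:2]
# foam/rim inner border is crisp: dark inside, grey rim outside
cor={'w3':[(398,24),(374,191),(168,24),(174,188)],'w2':[(271,32),(333,147),(125,109),(165,217)],'side':[(252,257),(315,202),(329,319),(403,256)]}
def inner(n):
    im=cv2.cvtColor(cv2.imread(V[n][1]),cv2.COLOR_BGR2GRAY);c=cor[n]
    mid=np.mean(c,axis=0);L={}
    for k,(i,j) in dict(left=(0,1),up=(1,3),right=(3,2),low=(2,0)).items():
        p,q=np.array(c[i],float),np.array(c[j],float);d=q-p;nn=np.array([-d[1],d[0]]);sgn=1 if nn@((p+q)/2-mid)>0 else -1
        L[k],cnt=edge(im,p,q,sgn)
        if cnt<20: print(n,k,cnt)
    return np.array([cross(L['low'],L['left']),cross(L['up'],L['left']),cross(L['low'],L['right']),cross(L['up'],L['right'])])
E
python3 - <<'E'
from t3 import *
O={n:inner(n) for n in cor}
for n in O: print(n,O[n].round(1).tolist())
sg=np.array([[-1,1],[1,1],[-1,-1],[1,-1]])
def pj(x,n):
    Rm=R.from_euler('zyx',[x[3],-x[4],x[5]]).as_matrix();h=np.array([.106,.138])-x[6]
    return np.array([proj(V[n][0],x[:3]+Rm@np.array([*(l*h),0])) for l in sg])
for use in (['w3'],['w2'],['side'],['w3','side'],['w2','w3','side']):
    f=lambda x:np.concatenate([(pj(x,n)-O[n]).ravel() for n in use]+[[(x[6]-.005)*1e3]])
    x=least_squares(f,[.592,-.152,.084,.18,.436,0,.005]).x
    print(use,x[:3],np.degrees(x[3:6]),x[6])
    for n in use: print('  ',n,(pj(x,n)-O[n]).round(1).tolist())
E
```

```text
w3 [[397.1000061035156, 23.5], [373.79998779296875, 196.8000030517578], [165.1999969482422, 23.5], [175.1999969482422, 187.89999389648438]]
w2 [[271.0, 29.0], [335.79998779296875, 143.10000610351562], [123.0, 109.0], [163.60000610351562, 224.6999969482422]]
side [[248.8000030517578, 254.3000030517578], [314.0, 198.5], [327.70001220703125, 325.1000061035156], [402.29998779296875, 254.3000030517578]]
['w3'] [ 0.5929 -0.1537  0.0845] [11.1803 24.6037  4.681 ] 0.005095478230467155
   w3 [[-0.1, -0.1], [-0.1, 0.1], [0.1, -0.1], [0.1, 0.1]]
['w2'] [ 0.5907 -0.1523  0.0848] [11.541  26.0506  3.556 ] 0.004792566646885967
   w2 [[1.5, -0.1], [-1.3, -0.7], [-0.4, 0.3], [0.2, 0.6]]
['side'] [ 0.5961 -0.1418  0.0775] [11.5178 24.3479  4.9596] 0.004999945790766097
   side [[0.0, 0.0], [-0.0, -0.0], [-0.0, -0.0], [0.0, 0.0]]
['w3', 'side'] [ 0.5908 -0.1533  0.0873] [11.0506 24.9003  4.375 ] 0.006234575696322704
   w3 [[0.3, -0.2], [0.6, -0.5], [0.3, -0.7], [0.1, -0.2]]
   side [[0.9, 0.1], [1.0, -0.3], [0.7, -0.0], [1.1, -0.5]]
['w2', 'w3', 'side'] [ 0.5911 -0.1529  0.0868] [11.1852 25.0551  4.2627] 0.005874337984665194
   w2 [[1.7, -0.5], [-2.6, 0.7], [0.0, -0.2], [0.0, -0.1]]
   w3 [[0.4, -0.6], [1.2, -0.6], [0.3, -0.4], [0.4, 0.4]]
   side [[0.8, 0.5], [0.8, -0.4], [0.9, 0.1], [1.3, -0.9]]
```

The tray also has about 4.4° of roll, and all three views agree on it. Now I'll re-measure the cavities with that pose.

```bash
cat > pose.py <<'E'
from t3 import *
Rm=R.from_euler('zyx',np.radians([11.1,-25,4.35])).as_matrix();FC=np.array([.5910,-.153,.0868])
E
python3 - <<'E'
from pose import *
for dz in (0,-.014):
  for n in ('w3','w2','side'):
    C,path=V[n];p0=FC+Rm[:,2]*dz;out=[]
    for k in ('disc','driver','bolt'):
        F,s=pts(C,path,seeds[n][k],Rm,p0);F=F*1e3;s=s*1e3
        if dz==0:s=s*0
        mx=(F.min(0)+F.max(0))/2-s/2;ex=np.ptp(F,axis=0)+abs(s)
        if k=='disc': c=mx+[9,0]
        if k=='driver':
            yb=F[:,1];lo=yb.min();c=np.array([mx[0],mx[1]+31])
            sl=[(lambda q:(q[:,0].min()+q[:,0].max())/2-s[0]/2)(F[abs(yb-(lo+a))<3]) for a in (8,40,55,70,185)]
            out.append(('drv x',np.round(sl,1)))
        if k=='bolt':
            x=F[:,0];g=F[x>x.max()-8];c=np.array([mx[0]+5.5,(g[:,1].min()+g[:,1].max())/2-s[1]/2]);ex=(ex[0],np.ptp(g[:,1])+abs(s[1]),F[:,1].max()-34)
        out.append((k,c.round(1),np.round(ex,1)))
    print(dz,n,s.round(1),*out)
E
```

```text
0 w3 [-0. -0.] ('disc', array([-37.6,  77.2]), array([95. , 77.9])) ('drv x', array([57.1, 56.6, 56.8, 56.9, 56.9])) ('driver', array([56.1, 30.7]), array([ 79.3, 190.1])) ('bolt', array([-40. ,  -3.4]), array([65.6, 17.3, -5.7]))
0 w2 [-0. -0.] ('disc', array([-35.2,  78.3]), array([91.1, 77.8])) ('drv x', array([61. , 60.6, 60.8, 61. , 61. ])) ('driver', array([61.3, 32.5]), array([ 77. , 189.9])) ('bolt', array([-37.3,  -2.2]), array([60.4, 16.8, -6.2]))
0 side [0. 0.] ('disc', array([-43.2,  75.2]), array([93.9, 73.8])) ('drv x', array([52.7, 53.3, 53.2, 53. , 53.4])) ('driver', array([52.5, 26.4]), array([ 78.1, 189.1])) ('bolt', array([-45.9,  -7.7]), array([ 66.1,  12.7, -12.9]))
-0.014 w3 [-2.2 -0.7] ('disc', array([-38.7,  78.5]), array([100.9,  83.9])) ('drv x', array([58.1, 57.7, 57.9, 57.4, 58.1])) ('driver', array([57.1, 30. ]), array([ 84.7, 198.3])) ('bolt', array([-41. ,  -3.6]), array([70.4, 18.7, -4.9]))
-0.014 w2 [-9.2 -2.7] ('disc', array([-39.6,  78.6]), array([103.8,  81.6])) ('drv x', array([58.6, 58.3, 58.5, 58.7, 58.7])) ('driver', array([58.9, 31. ]), array([ 85.1, 198.8])) ('bolt', array([-41.6,  -3.4]), array([71.9, 20.1, -7.5]))
-0.014 side [ 3.7 11.2] ('disc', array([-41.5,  81.3]), array([99.4, 87.8])) ('drv x', array([55.4, 55.7, 55.9, 55.4, 55.8])) ('driver', array([55.2, 31.7]), array([ 85.1, 204. ])) ('bolt', array([-44.1,  -1.3]), array([71. , 22.2, -1.3]))
```

```bash
cat >> pose.py <<'E'
FL=FC-Rm[:,2]*.014
loc=dict(disc=(-.0393,.0788),driver=(.0577,.0307),bolt=(-.0415,-.0033))
W=lambda k,h:FL+Rm@np.array([*loc[k],h])
disc=np.array([.5872,.1764]);bolt=np.array([.6044,.3054]);drv=np.array([.460,.2905])
E
python3 -c "
from pose import *
for k in loc: print(k,W(k,0))
go(np.array([*disc,.15]),down(184.9))"
```

```text
disc [ 0.5482 -0.0808  0.0568]
driver [ 0.6429 -0.1125  0.0986]
bolt [ 0.5606 -0.1619  0.0564]
j7 2.13 turn/8deg [-0.4598  3.111   0.6946] shift now-axes/.06 [-0.1735  5.5619  1.4511] shift goal-axes/.06 [-0.3252  5.4836  1.7016]
```

carry_out(moves=[[0, 0, 0, -0.09, 0.62, 0.14], [0, 0, 0, -0.09, 0.62, 0.14], [0, 0, 0, -0.09, 0.62, 0.14], [0, 0, 0, -0.09, 0.62, 0.14], [0, 0, 0, -0.1, 0.63, 0.13]], claw=70)

```text
time_s: 4.68
position: [0.5958, -0.1534, 0.2517]
tool_rot: [-0.001, -0.042, 0.999, 0.0]
contact_force: [-0.3, 0.5, -0.6]
opening: 0.753
finger_force: 0.0
```

carry_out(moves=[[-0.06, 0.8, 0, 0, 0, 0], [-0.06, 0.9, 0.2, 0, 0, 0], [-0.06, 0.95, 0.4, 0, 0, 0], [-0.06, 0.95, 0.4, 0, 0, 0], [-0.06, 0.95, 0.4, 0, 0, 0]])

```text
time_s: 5.3
position: [0.5902, 0.1223, 0.1668]
tool_rot: [0.0, -0.042, 0.999, 0.001]
contact_force: [0.7, 0.4, -0.0]
opening: 0.753
finger_force: 0.0
```

carry_out(moves=[[-0.03, 0.9, 0.3, 0, 0, 0], [0, 0, 0, 0, 0, 0], [0, 0, 0, 0, 0, 0]])

```text
time_s: 5.68
position: [0.5873, 0.1732, 0.1491]
tool_rot: [-0.001, -0.042, 0.999, -0.0]
contact_force: [1.3, -0.8, -0.3]
opening: 0.751
finger_force: 0.0
```

```bash
python3 - <<'E'
from pose import *
go(np.array([*disc,.011]),down(184.9))
C=cam('wrist');im=r.snapshot('wrist');cv2.imwrite('pics/w4.png',im[...,::-1])
h=cv2.cvtColor(im,cv2.COLOR_RGB2HSV);m=cv2.inRange(h,(5,150,80),(17,255,255));n,l,st,_=cv2.connectedComponentsWithStats(m)
i=1+st[1:,4].argmax();print(st[i]);u0,v0,w,hh=st[i,:4]
v,u=np.nonzero(l==i);H=np.array([plane(C,a,b,.005)[:2] for a,b in zip(u,v)]);print(H.min(0),H.max(0),np.array(proj(C,[*disc,.005])))
E
```

```text
j7 1.32 turn/8deg [-0.0007 -0.0089 -0.0079] shift now-axes/.06 [-0.0063  0.0535  2.3017] shift goal-axes/.06 [-0.0035  0.0533  2.3017]
[ 237  144   59   71 2257]
[0.5499 0.1387] [0.6442 0.2135] [266.0776 172.8273]
```

carry_out(moves=[[0, 0.05, 0.6, 0, 0, 0], [0, 0, 0.7, 0, 0, 0], [0, 0, 0.6, 0, 0, 0], [0, 0, 0.4, 0, 0, 0], [0, 0, 0, 0, 0, 0]], claw=60)

```text
time_s: 6.35
position: [0.5856, 0.173, 0.0097]
tool_rot: [-0.003, -0.04, 0.999, -0.001]
contact_force: [0.6, -0.4, 0.2]
opening: 0.645
finger_force: 0.0
```

carry_out(moves=[[0, 0, 0, 0, 0, 0], [0, 0, 0, 0, 0, 0], [0, 0, 0, 0, 0, 0], [0, 0, 0, 0, 0, 0], [0, 0, 0, 0, 0, 0]], claw=15, squeeze=30)

```text
time_s: 6.98
position: [0.5861, 0.1753, 0.011]
tool_rot: [-0.001, -0.041, 0.999, 0.0]
contact_force: [-0.1, -0.4, -0.4]
opening: 0.179
finger_force: 0.0
```

```bash
python3 - <<'E'
from h import *
a=r.snapshot('wrist');b=r.snapshot('side')[150:260,180:330];c=r.snapshot('scene')[180:290,190:340]
cv2.imwrite('pics/w5.png',np.hstack([cv2.resize(b,(400,293),interpolation=2),cv2.resize(c,(400,293),interpolation=2)])[...,::-1]);cv2.imwrite('pics/w5w.png',a[...,::-1])
s=r.get_state();print(s['position'],s['opening'],s['finger_force'],s['contact_force'])
E
```

```text
[0.58601453 0.17524558 0.01080516] 0.161238747593899 0.0 [-0.31897693  0.44021465 -0.15447344]
```

View pics/w5.png

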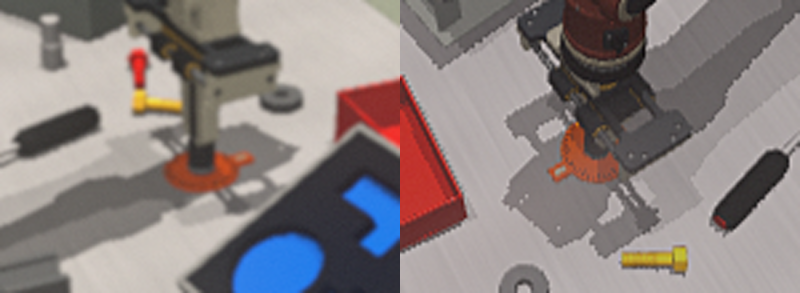

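```bash
python3 - <<'E'
from h import *
for n in('side','scene'):
    C=cam(n);print(n,proj(C,[.586,.175,.011]),proj(C,[.5872,.1764,.038]),proj(C,[.5872,.1764,.005]))
im=r.snapshot('side');h=cv2.cvtColor(im,cv2.COLOR_RGB2HSV)
m=cv2.inRange(h,(5,150,80),(17,255,255));m[:195]=0;m[230:]=0;m[:,:225]=0;m[:,290:]=0
v,u=np.nonzero(m);C=cam('side');H=np.array([plane(C,a,b,.005)[:2] for a,b in zip(u,v)]);print(H.min(0),H.max(0),len(u))
a=cv2.imread('pics/w5w.png')[90:290,160:360];cv2.imwrite('pics/w5x.png',cv2.resize(a,(600,600),interpolation=2))
E
```

```text
side (np.float64(255.66938870020593), np.float64(211.26380312192782)) (np.float64(255.78962856965728), np.float64(202.1698173197187)) (np.float64(255.89180341286672), np.float64(212.84355310013126))
scene (np.float64(263.9224355380661), np.float64(233.91895815059348)) (np.float64(264.03874327838156), np.float64(230.36606641157056)) (np.float64(263.7476028065373), np.float64(235.41101566106067))
[0.54822844 0.13786076] [0.6399885  0.20853842] 240
```

View pics/w5x.png

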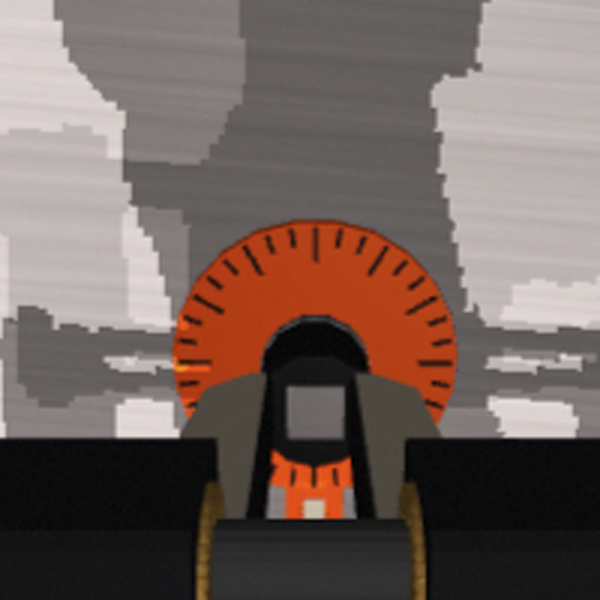

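The crop shows the hub standing between the two pads, even though the opening reads 16 mm and no grip force. I'll close further and test with a small 9 mm lift.

carry_out(moves=[[0, 0, 0, 0, 0, 0], [0, 0, 0, 0, 0, 0], [0, 0, 0, 0, 0, 0], [0, 0, -0.15, 0, 0, 0], [0, 0, 0, 0, 0, 0]], claw=0, squeeze=40)

```text
time_s: 7.8
position: [0.587, 0.1755, 0.0209]
tool_rot: [-0.0, -0.041, 0.999, 0.0]
contact_force: [0.7, -0.9, -0.3]
opening: 0.003
finger_force: 0.0
```

```bash
python3 - <<'E'
from h import *
s=r.get_state();print(s['position'],s['opening'],s['finger_force'],s['contact_force'])
im=r.snapshot('side');h=cv2.cvtColor(im,cv2.COLOR_RGB2HSV)
m=cv2.inRange(h,(5,150,80),(17,255,255));m[:190]=0;m[230:]=0;m[:,:225]=0;m[:,290:]=0
v,u=np.nonzero(m);print(v.min(),v.max(),v.mean(),len(u))
a=np.ascontiguousarray(cv2.imread('pics/w5.png'))
E
```

```text
[0.58696197 0.17553556 0.02089923] 0.002962884918697854 0.0 [ 0.69497964 -0.93412202 -0.29223479]
208 221 214.68049792531122 241
```

```bash
python3 - <<'E'
from h import *
im=r.snapshot('wrist');cv2.imwrite('pics/w6.png',im[...,::-1]);o=cv2.imread('pics/w5w.png')[...,::-1]
for row in (225,240,255):
  for nm,a in (('old',o),('new',im)):
    print(row,nm,' '.join('%d,%d,%d'%tuple(x) for x in a[row,216:312:3]))
E
```

```text
225 old 224,214,213 135,128,127 138,54,27 61,57,50 77,72,63 76,71,62 79,74,64 78,73,64 76,71,62 77,71,63 71,66,58 7,7,9 20,19,20 59,56,55 109,103,101 108,103,101 107,102,101 108,103,102 111,104,104 110,105,103 12,13,12 27,26,23 77,73,63 77,72,63 76,71,62 76,71,62 77,72,63 78,73,63 75,70,62 133,48,19 61,28,19 109,104,102
225 new 214,204,204 216,206,204 128,121,121 192,84,45 57,23,15 146,57,25 217,80,29 214,77,28 74,69,61 73,68,59 73,69,60 72,67,58 74,70,61 71,66,57 73,68,59 15,14,14 24,23,23 73,68,60 74,70,60 73,68,59 72,67,58 73,67,60 73,68,59 73,68,59 132,70,50 218,81,29 218,82,30 137,54,27 73,33,20 214,80,30 124,117,116 123,118,116
240 old 11,11,12 12,11,12 11,12,13 11,11,12 11,12,13 10,9,11 79,73,64 77,72,63 78,72,62 77,72,62 10,10,10 9,9,10 86,33,19 17,17,18 18,17,19 20,19,20 21,19,20 21,19,19 22,19,21 21,19,20 11,10,9 8,8,8 50,48,42 77,72,63 77,70,62 77,72,63 62,58,50 11,10,12 11,11,13 11,13,13 12,13,14 13,13,14
240 new 8,10,11 12,12,12 11,11,12 8,10,11 11,11,11 10,10,9 9,8,10 9,10,12 10,11,12 9,11,11 8,9,12 12,12,13 10,11,11 8,8,8 50,48,42 7,7,9 35,18,11 61,57,51 12,12,11 8,7,9 9,9,10 8,10,11 10,10,11 9,10,10 9,10,11 11,10,12 10,11,12 12,11,11 9,8,10 9,9,11 11,12,13 10,10,12
255 old 11,11,12 12,12,13 12,13,15 14,14,13 57,43,21 60,44,21 67,57,41 77,71,64 76,72,62 17,17,15 9,9,10 76,72,71 134,126,124 195,96,57 223,81,29 216,82,31 215,86,38 217,85,37 222,81,29 208,83,38 136,128,128 6,7,8 10,9,10 73,68,60 78,72,62 77,72,63 62,46,21 64,47,21 11,9,12 10,10,11 11,12,11 11,11,10
255 new 10,10,11 8,9,11 13,13,13 9,9,11 8,7,10 9,11,11 10,10,11 10,12,11 10,10,11 9,10,11 11,11,12 9,10,10 9,11,10 10,10,13 63,46,21 21,18,13 75,70,62 57,42,19 19,17,13 11,10,11 9,10,12 9,10,10 10,12,12 9,9,11 11,11,12 8,7,10 12,11,13 9,10,10 11,11,11 10,11,13 11,11,11 10,9,11
```

```bash
python3 - <<'E'
from h import *
C=cam('side');print('start TCP px',proj(C,[.178,.6243,.1873]),'grasp',proj(C,[.178,.6243,.2063]))
a=cv2.imread('pics/side0.png');b=cv2.imread('pics/w6.png');print('now TCP px side',proj(C,r.get_state()['position']))
W=cam('wrist');p=r.get_state()['position'];print('TCP in wrist',proj(W,p))
for c in (250,262,275): print(c,[(i,*b[i,c,::-1].tolist()) for i in range(184,244,3)])
x=cv2.resize(a[20:140,20:100],(400,600),interpolation=2);y=cv2.resize(b[150:270,200:320],(400,600)[::1],interpolation=2)
cv2.imwrite('pics/f.png',np.hstack([x,y]))
E
```

```text
start TCP px (np.float64(67.92281826269073), np.float64(117.64113587420708)) grasp (np.float64(66.67006753022198), np.float64(111.49212207017372))
now TCP px side (np.float64(255.6829343714285), np.float64(208.22206776034798))
TCP in wrist (np.float64(263.87077533822634), np.float64(210.94891014394048))
250 [(184, 171, 60, 22), (187, 170, 57, 19), (190, 170, 58, 20), (193, 169, 57, 20), (196, 166, 58, 21), (199, 79, 61, 54), (202, 7, 7, 6), (205, 3, 2, 2), (208, 9, 8, 9), (211, 18, 18, 18), (214, 20, 19, 19), (217, 73, 68, 59), (220, 72, 68, 59), (223, 73, 68, 59), (226, 74, 69, 60), (229, 74, 69, 60), (232, 73, 67, 59), (235, 65, 60, 53), (238, 9, 9, 10), (241, 10, 9, 12)]
262 [(184, 171, 59, 20), (187, 172, 61, 22), (190, 155, 55, 24), (193, 24, 23, 23), (196, 8, 6, 9), (199, 9, 8, 9), (202, 7, 6, 9), (205, 21, 20, 21), (208, 22, 21, 21), (211, 23, 22, 22), (214, 105, 99, 98), (217, 17, 17, 17), (220, 16, 16, 16), (223, 16, 14, 15), (226, 17, 15, 16), (229, 13, 13, 14), (232, 10, 10, 10), (235, 7, 7, 7), (238, 13, 9, 9), (241, 28, 14, 10)]
275 [(184, 172, 60, 21), (187, 173, 60, 21), (190, 173, 61, 22), (193, 159, 57, 22), (196, 31, 29, 29), (199, 6, 7, 7), (202, 9, 9, 8), (205, 7, 7, 7), (208, 23, 22, 21), (211, 23, 22, 21), (214, 23, 22, 21), (217, 73, 68, 59), (220, 74, 68, 60), (223, 73, 68, 60), (226, 74, 69, 60), (229, 73, 68, 60), (232, 74, 69, 60), (235, 66, 62, 54), (238, 11, 11, 12), (241, 11, 10, 13)]
```

View pics/f.png

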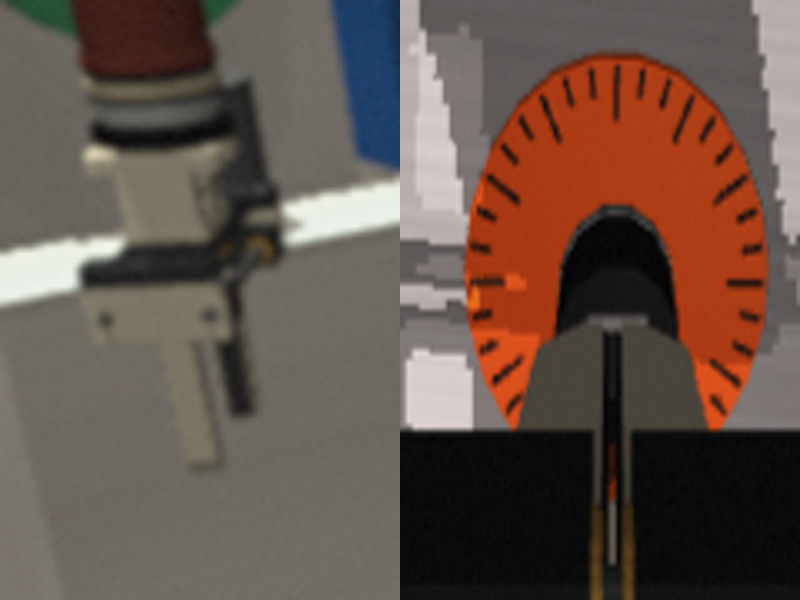

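The picture shows the shut fingertips resting just above the hub top. So the real tips sit about 29 mm short of the reported TCP; the start picture shows the same offset. I'll open, go 39 mm lower and grip.

carry_out(moves=[[0, 0, 0, 0, 0, 0], [0, 0, 0, 0, 0, 0], [0, 0, 0, 0, 0, 0], [0.0, 0.02, 0.1, 0, 0, 0], [0, 0, 0.15, 0, 0, 0]], claw=60)

```text
time_s: 8.52
position: [0.586, 0.1767, 0.0044]
tool_rot: [-0.001, -0.041, 0.999, 0.0]
contact_force: [-0.5, 0.4, 0.4]
opening: 0.492
finger_force: 0.0
```

carry_out(moves=[[0, 0, 0.15, 0, 0, 0], [0, 0, 0.15, 0, 0, 0], [0, 0, 0.1, 0, 0, 0], [0, 0, 0, 0, 0, 0], [0, 0, 0, 0, 0, 0]])

```text
time_s: 9.15
position: [0.5861, 0.1765, -0.019]
tool_rot: [-0.001, -0.041, 0.999, 0.0]
contact_force: [0.5, -0.3, -0.4]
opening: 0.647
finger_force: 0.0
```

carry_out(moves=[[0, 0, 0, 0, 0, 0], [0, 0, 0, 0, 0, 0], [0, 0, 0, 0, 0, 0], [0, 0, 0, 0, 0, 0], [0, 0, 0, 0, 0, 0]], claw=15, squeeze=30)

```text
time_s: 9.78
position: [0.5859, 0.1765, -0.0191]
tool_rot: [-0.001, -0.041, 0.999, 0.0]
contact_force: [-0.1, -0.4, 1.2]
opening: 0.299
finger_force: 30.0
```

Gripped: the opening is 27.8 mm at 30 N. Now I lift, carry it over the tray and turn.

carry_out(moves=[[0, 0, -0.3, 0, 0, 0], [0, 0, -0.6, 0, 0, 0], [0, 0, -0.65, 0, 0, 0], [0, 0, -0.65, 0, 0, 0], [0, 0, -0.63, 0, 0, 0]])

```text
time_s: 10.4
position: [0.5861, 0.1763, 0.153]
tool_rot: [-0.001, -0.041, 0.999, 0.0]
contact_force: [-0.4, -0.2, -2.0]
opening: 0.296
finger_force: 30.0
```

carry_out(moves=[[0.2, -0.8, 0, 0, 0, 0.4], [0.15, -0.85, 0, 0, 0, 0.4], [0.1, -0.85, 0, 0, 0, 0.4], [0.05, -0.85, 0, 0, 0, 0.4], [0.0, -0.85, 0, 0, 0, 0.4]])

```text
time_s: 11.02
position: [0.5483, -0.077, 0.1518]
tool_rot: [-0.001, 0.099, 0.995, 0.0]
contact_force: [0.6, -0.6, -1.5]
opening: 0.299
finger_force: 30.0
```

carry_out(moves=[[0, 0, 0, 0, 0, 0.9], [0, 0, 0, 0, 0, 0.99], [0, 0, 0, 0, 0, 0.99], [0, 0, 0, 0, 0, 0.99], [0, 0, 0, 0, 0, 0.99]])

```text
time_s: 11.65
position: [0.5485, -0.0752, 0.1517]
tool_rot: [-0.001, 0.426, 0.905, -0.0]
contact_force: [-0.1, -0.6, -1.2]
opening: 0.296
finger_force: 30.0
```

carry_out(moves=[[0, 0, 0, 0, 0, 0.99], [0, 0, 0, 0, 0, 0.99], [0, 0, 0, 0, 0, 0.99], [0, 0, 0, 0, 0, 0.99], [0, 0, 0, 0, 0, 0.99]])

```text
time_s: 12.28
position: [0.5486, -0.075, 0.1516]
tool_rot: [-0.001, 0.707, 0.707, -0.0]
contact_force: [0.6, 0.8, -1.8]
opening: 0.295
finger_force: 30.0
```

carry_out(moves=[[0, 0, 0, 0, 0, 0.99], [0, 0, 0, 0, 0, 0.99], [0, 0, 0, 0, 0, 0.99], [0, 0, 0, 0, 0, 0.99], [0, 0, 0, 0, 0, 0.99]])

```text
time_s: 12.9
position: [0.5486, -0.0748, 0.1516]
tool_rot: [-0.001, 0.905, 0.426, -0.0]
contact_force: [0.7, 0.4, -1.0]
opening: 0.295
finger_force: 30.0
```

carry_out(moves=[[0, 0, 0, 0, 0, 0.99], [0, 0, 0, 0, 0, 0.99], [0, 0, 0, 0, 0, 0.99], [0, 0, 0, 0, 0, 0.95], [0, 0, 0, 0, 0, 0]])

```text
time_s: 13.52
position: [0.5487, -0.0748, 0.1512]
tool_rot: [-0.001, 0.986, 0.169, -0.001]
contact_force: [-0.2, -1.0, -1.0]
opening: 0.295
finger_force: 30.0
```

```bash
python3 - <<'E'
from pose import *
s=r.get_state();print(s['position'],s['finger_force'],s['opening'])
go(W('disc',-.0191+.05)+.0015*Rm[:,0],tool(Rm,[1,0,0]))
E
```

```text
[ 0.5487 -0.0748  0.1512] 30.0004380941391 0.2948195899792422
j7 -0.62 turn/8deg [-0.3174  3.1708  1.1394] shift now-axes/.06 [-0.2332  0.0575  1.0975] shift goal-axes/.06 [-0.6714  0.0858  0.8967]
```

carry_out(moves=[[0, 0, 0, -0.06, 0.63, 0.23], [0, 0, 0, -0.06, 0.63, 0.23], [0, 0, 0, -0.06, 0.63, 0.23], [0, 0, 0, -0.06, 0.64, 0.23], [0, 0, 0, -0.07, 0.64, 0.22]])

```text
time_s: 14.15
position: [0.5488, -0.0753, 0.1517]
tool_rot: [-0.015, 0.971, 0.086, 0.22]
contact_force: [1.0, 1.0, -1.4]
opening: 0.297
finger_force: 30.0
```

carry_out(moves=[[-0.34, 0.04, 0.3, 0, 0, 0], [-0.33, 0.04, 0.3, 0, 0, 0], [0, 0, 0.3, 0, 0, 0], [0, 0, 0, 0, 0, 0], [0, 0, 0, 0, 0, 0]])

```text
time_s: 14.78
position: [0.5405, -0.0831, 0.091]
tool_rot: [-0.015, 0.972, 0.085, 0.218]
contact_force: [0.1, 0.2, -0.8]
opening: 0.296
finger_force: 30.0
```

```bash
python3 - <<'E'
from pose import *
go(W('disc',-.0191+.015)+.0015*Rm[:,0],tool(Rm,[1,0,0]))
s=r.get_state();print(s['position'])
# orange disc & blue hole check in side and scene: project expected circle points
for n in ('side','scene'):
    C=cam(n);im=r.snapshot(n);cv2.imwrite(f'pics/d1{n}.png',im[...,::-1]);h=cv2.cvtColor(im,cv2.COLOR_RGB2HSV);m=cv2.inRange(h,(4,140,60),(17,255,255))
    T=Rq(s['tool_rot']);cen=s['position']-T[:,2]*.0191-.0015*T[:,0]
    q=np.array([proj(C,cen+T@np.array([.038*np.cos(a),.038*np.sin(a),-.0025])) for a in np.linspace(0,6.28,73)])
    lug=proj(C,cen-T[:,0]*.0565);u0,v0=q.min(0);u1,v1=q.max(0)
    mm=np.zeros_like(m);mm[int(v0)-15:int(v1)+15,int(u0)-15:int(u1)+15]=1;v,u=np.nonzero(m*mm)
    print(n,'pred',q.min(0),q.max(0),'lug',np.array(lug),'seen',u.min(),v.min(),u.max(),v.max())
E
```

```text
j7 0.14 turn/8deg [ 0.0215  0.0072 -0.0144] shift now-axes/.06 [-0.0985 -0.0209  0.6398] shift goal-axes/.06 [-0.0991 -0.0192  0.6398]
[ 0.5405 -0.0831  0.091 ]
side pred [263.0581 220.8299] [297.0754 249.1716] lug [260.2486 252.7704] seen 257 223 296 254
scene pred [223.9827 130.6907] [249.0673 147.8345] lug [250.1551 136.2252] seen 209 119 251 147
```

carry_out(moves=[[-0.1, -0.02, 0.3, 0, 0, 0], [0, 0, 0.3, 0, 0, 0], [0, 0, 0, 0, 0, 0], [0, 0, 0, 0, 0, 0], [0, 0, 0, 0, 0, 0]])

```text
time_s: 15.5
position: [0.5545, -0.0817, 0.0652]
tool_rot: [-0.018, 0.974, 0.086, 0.21]
contact_force: [-0.5, 0.0, -1.0]
opening: 0.292
finger_force: 30.0
```

```bash
python3 - <<'E'
from pose import *
print(r.get_state()['contact_force'])
go(W('disc',-.0191+.0)+.0015*Rm[:,0],tool(Rm,[1,0,0]))
E
```

```text
[-0.4928  0.022  -0.9745]
j7 0.15 turn/8deg [-0.0391  0.1283 -0.0097] shift now-axes/.06 [-0.1178 -0.0326  0.4048] shift goal-axes/.06 [-0.125  -0.035   0.4025]
```

```bash
python3 - <<'E'
from pose import *
print(r.get_state()['joint_pos'])
E
```

```text
[ 0.3803  0.5525 -0.2544  2.2011 -1.3607  0.0147  0.153 ]
```

The arm is pinned at the j5/j6 limits in this tool yaw. I'll fit a small kinematic model to the logged poses and find which yaw makes each placement reachable.

```bash
cat > kin.py <<'E'
from pose import *
import itertools
st=[([-1.31946836,0.61589639,-0.01260803,1.42487296,0.00810203,1.10336653,-0.04038458],[.17803829,.62426012,.18730468],[-1.52e-4,.13843,.990371,-.001237]),
([-0.51947673,0.51796356,0.05296971,1.46651569,-0.02372273,1.15855181,0.81864424],[.55262,.266505,.235724],[.001,.143617,.98963,-.00204]),
([0.0770492,0.59269118,0.09959747,1.16337851,-0.05915994,1.38931956,1.46680604],[.664448,-.106303,.296075],[-5.6e-4,.136815,.990596,.00132]),
([.3602,.3089,-.1069,1.8686,-.1439,.5445,2.1273],[.5956,-.153,.252],[.216,-.09,.972,-.023])]
s=r.get_state();st.append((s['joint_pos'],s['position'],s['tool_rot']))
lim=np.array([[-3.12,3.12],[-.3,2.06],[-1.34,1.32],[.26,2.42],[-1.36,4.5],[.01,1.98],[-2.84,2.84]])
def fr(q,sg):
    e=lambda a,t:R.from_rotvec(np.eye(3)[a]*t)
    A=e(2,sg[0]*q[0])*e(1,q[1]);B=A*e(2,sg[1]*q[2])*e(1,q[3]);D=B*e(2,sg[2]*q[4])*e(1,q[5]);E=D*e(2,sg[3]*q[6]);return A,B,E
def fit():
    best=None
    for sg in itertools.product([1,-1],repeat=4):
        M=[];y=[];RR=[]
        for q,p,t in st:
            A,B,E=fr(q,sg);z=np.array([0,0,1.])
            a,b=A.as_matrix(),B.as_matrix();e=E.as_matrix()
            M.append(np.c_[z,a[:,2],a[:,0],b[:,2],b[:,0],e[:,2]]);y.append(p);RR.append(E)
        M=np.vstack(M);y=np.hstack(y);L,*_=np.linalg.lstsq(M,y,rcond=1e-6);res=np.abs(M@L-y).max()
        off=[(E.inv()*R.from_quat([t[1],t[2],t[3],t[0]])) for E,(q,p,t) in zip(RR,st)]
        sp=max((off[0].inv()*o).magnitude() for o in off)
        if best is None or res+sp<best[0]: best=(res+sp,sg,L,res,sp,off[0])
    return best
E
python3 -c "
from kin import *
b=fit();print(b[:5],b[5].as_rotvec())"
```

```text
(np.float64(0.025602837695860643), (-1, -1, -1, -1), array([ 0.2454,  0.4882,  0.0573,  0.3527, -0.0147,  0.276 ]), np.float64(0.024098522479979026), 0.0015043152158816183) [-0.     -0.      1.5708]
```

```bash
sed -i 's/M.append(np.c_\[.*$/M.append(np.c_[z,a[:,2],b[:,2],e[:,2],a[:,1]]);y.append(p);RR.append(E)/' kin.py; cat >> kin.py <<'E'
_b=fit();sg,L,off=_b[1],_b[2],_b[5]
def fk(q):
    A,B,E=fr(q,sg);a,b,e=A.as_matrix(),B.as_matrix(),E.as_matrix()
    return np.array([0,0,L[0]])+a[:,2]*L[1]+b[:,2]*L[2]+e[:,2]*L[3]+a[:,1]*L[4],(E*off).as_matrix()
def ik(p,Rg,n=40,seed=0,q0=None):
    rng=np.random.default_rng(seed);out=[]
    lo,hi=lim[:,0]+.03,lim[:,1]-.03
    for i in range(n):
        x0=rng.uniform(lo,hi)
        if q0 is not None: x0=np.clip(q0+rng.normal(0,.5,7)*(i>0),lo,hi)
        def f(q):
            a,b=fk(q);return np.r_[(a-p)*10,R.from_matrix(b.T@Rg).as_rotvec()*3,.003*(q-(x0 if q0 is None else q0))]
        o=least_squares(f,x0,bounds=(lo,hi));a,b=fk(o.x)
        e=(np.linalg.norm(a-p),R.from_matrix(b.T@Rg).magnitude());
        if e[0]<.003 and e[1]<.02: out.append(o.x)
    return np.array(out)
E
python3 - <<'E'
from kin import *
print(_b[:5])
for k,h in (('disc',-.0191),('bolt',-.026),('driver',-.026)):
  for nm,xt in (('+x',[1,0,0]),('-x',[-1,0,0]),('+y',[0,1,0]),('-y',[0,-1,0])):
    if k=='bolt' and 'y' in nm or k=='driver' and 'x' in nm: continue
    for hh in (h,h+.06):
        q=ik(W(k,hh),tool(Rm,xt),n=25);print(k,nm,hh,len(q));
        if len(q): print(q[np.argsort(np.abs(q[:,2]))[:3]].round(2).tolist())
E
```

```text
Traceback (most recent call last):
NameError: name '_b' is not defined
```

```bash
cat > ck.py <<'E'
from kin import *
import kin
print(kin._b[:5])
for k,h in (('disc',-.0191),('bolt',-.026),('driver',-.026)):
  for nm,xt in (('+x',[1,0,0]),('-x',[-1,0,0]),('+y',[0,1,0]),('-y',[0,-1,0])):
    if k=='bolt' and 'y' in nm or k=='driver' and 'x' in nm: continue
    for hh in (h,h+.06):
        q=ik(W(k,hh),tool(Rm,xt),n=20);print(k,nm,hh,len(q));
        if len(q): print(q[np.argsort(np.abs(q[:,2]))[:3]].round(2).tolist())
E
timeout 500 python3 ck.py
```

```text
(np.float64(0.002639714101621831), (-1, -1, -1, -1), array([ 0.2595,  0.5491,  0.3727,  0.3518, -0.022 ]), np.float64(0.001135398885740213), 0.0015043152158816183)
disc +x -0.0191 14
[[0.31, 0.61, -0.16, 2.24, 3.62, 0.12, 1.45], [0.36, 0.61, -0.24, 2.23, 3.27, 0.11, 1.81], [0.4, 0.62, -0.29, 2.23, 2.97, 0.11, 2.12]]
disc +x 0.0409 16
[[0.37, 0.47, -0.21, 2.25, -1.33, 0.06, 0.13], [0.4, 0.48, -0.25, 2.26, 4.47, 0.04, 0.61], [0.4, 0.48, -0.25, 2.26, 4.47, 0.04, 0.61]]
disc -x -0.0191 11
[[0.09, 0.6, 0.15, 2.25, 4.24, 0.27, -2.33], [0.37, 0.61, -0.26, 2.23, 3.17, 0.11, -1.23], [0.41, 0.62, -0.31, 2.23, 2.87, 0.11, -0.92]]
disc -x 0.0409 12
[[0.4, 0.48, -0.25, 2.26, 4.47, 0.04, -2.53], [0.4, 0.48, -0.25, 2.26, 4.47, 0.04, -2.53], [0.4, 0.48, -0.25, 2.26, 4.47, 0.04, -2.53]]
disc +y -0.0191 14
[[0.27, 0.6, -0.1, 2.24, 3.83, 0.14, 2.81], [0.12, 0.6, 0.11, 2.25, 4.2, 0.24, 2.43], [0.37, 0.61, -0.25, 2.23, 3.18, 0.11, -2.81]]
disc +y 0.0409 17
[[0.37, 0.47, -0.21, 2.25, -1.33, 0.06, 1.7], [0.4, 0.48, -0.25, 2.26, 4.47, 0.04, 2.18], [0.4, 0.48, -0.25, 2.26, 4.47, 0.04, 2.18]]
disc -y -0.0191 
[... 839 characters left out ...]
.13, 1.08, 0.22, 1.06], [0.95, 0.67, -0.85, 2.13, 1.22, 0.3, 0.93]]
driver +y -0.026 14
[[0.36, 0.63, -0.21, 1.94, -0.19, 0.17, 0.57], [0.51, 0.67, -0.44, 1.93, 0.58, 0.21, -0.16], [0.52, 0.67, -0.46, 1.93, 0.63, 0.21, -0.21]]
driver +y 0.034 14
[[0.38, 0.52, -0.21, 1.95, -0.21, 0.27, 0.59], [0.59, 0.57, -0.52, 1.94, 0.42, 0.3, -0.01], [0.71, 0.62, -0.72, 1.94, 0.75, 0.37, -0.31]]
driver -y -0.026 16
[[0.28, 0.62, -0.09, 1.94, -0.58, 0.2, -2.2], [0.36, 0.63, -0.21, 1.94, -0.2, 0.17, -2.56], [0.4, 0.64, -0.28, 1.93, 0.06, 0.17, -2.81]]
driver -y 0.034 16
[[0.32, 0.51, -0.11, 1.96, -0.39, 0.28, -2.38], [0.39, 0.52, -0.23, 1.95, -0.18, 0.27, -2.58], [0.46, 0.53, -0.32, 1.95, 0.01, 0.27, -2.76]]
```

```bash
cat > dl.py <<'E'
from kin import *
lim[4]=[-1.33,1.3];lim[5,0]=.02
qc=r.get_state()['joint_pos']
for k,xt,h0,arm in (('disc',[1,0,0],-.0191,.038),('bolt',[-1,0,0],-.026,.026)):
  for d in (2,4,6,8,10):
    R2=Rm@R.from_euler('y',np.radians(d)).as_matrix()
    p=W(k,arm*np.sin(np.radians(d)))-R2[:,2]*(-h0)
    q=ik(p,tool(R2,xt),n=8,q0=np.array([.38,.55,-.25,2.2,-.9,.1,.0 if k=='disc' else 2.6]))
    print(k,d,len(q),q[:2].round(2).tolist())
E
timeout 300 python3 dl.py
```

```text
disc 2 0 []
disc 4 8 [[0.27, 0.59, -0.13, 2.18, -1.16, 0.05, -0.07], [0.27, 0.59, -0.13, 2.18, -1.16, 0.05, -0.07]]
disc 6 8 [[0.16, 0.58, 0.02, 2.16, -0.98, 0.14, -0.26], [0.16, 0.58, 0.02, 2.16, -0.98, 0.14, -0.26]]
disc 8 8 [[0.07, 0.58, 0.13, 2.13, -0.89, 0.22, -0.36], [0.07, 0.58, 0.13, 2.13, -0.89, 0.22, -0.36]]
disc 10 8 [[0.01, 0.59, 0.22, 2.11, -0.82, 0.28, -0.45], [0.01, 0.59, 0.22, 2.11, -0.82, 0.28, -0.45]]
bolt 2 8 [[0.53, 0.65, -0.26, 2.1, -0.71, 0.06, 2.8], [0.53, 0.65, -0.26, 2.1, -0.71, 0.06, 2.8]]
bolt 4 8 [[0.45, 0.64, -0.15, 2.08, -0.71, 0.13, 2.78], [0.45, 0.64, -0.15, 2.08, -0.71, 0.13, 2.78]]
bolt 6 8 [[0.37, 0.63, -0.06, 2.06, -0.69, 0.19, 2.73], [0.37, 0.63, -0.06, 2.06, -0.69, 0.19, 2.73]]
bolt 8 8 [[0.31, 0.63, 0.02, 2.03, -0.65, 0.25, 2.68], [0.31, 0.63, 0.02, 2.03, -0.65, 0.25, 2.68]]
bolt 10 8 [[0.25, 0.63, 0.09, 2.01, -0.6, 0.31, 2.62], [0.25, 0.63, 0.09, 2.01, -0.6, 0.31, 2.62]]
```

```bash
cat >> pose.py <<'E'
def tgt(k,d,h,h0,xt,dx=0): # d: less slant (deg); h: part-origin height over floor; h0: reported TCP height rel. to part underside
    R2=Rm@R.from_euler('y',np.radians(d)).as_matrix();G=tool(R2,xt)
    return W(k,h)+R2[:,2]*h0+dx*G[:,0],G
E
python3 - <<'E'
from pose import *
go(*tgt('disc',7,.026,-.0191,[1,0,0],.0015))
E
```

```text
j7 0.15 turn/8deg [-0.0397 -0.7467 -0.0073] shift now-axes/.06 [-0.1645 -0.0349 -0.027 ] shift goal-axes/.06 [-0.1664 -0.035  -0.01  ]
```

carry_out(moves=[[0, 0, -0.1, 0, 0, 0], [0, 0, 0, -0.02, -0.37, 0], [0, 0, 0, -0.02, -0.37, 0], [-0.16, -0.03, 0.08, 0, 0, 0], [0, 0, 0, 0, 0, 0]])

```text
time_s: 16.12
position: [0.5439, -0.0806, 0.0584]
tool_rot: [-0.015, 0.982, 0.087, 0.168]
contact_force: [-0.2, 0.7, -0.8]
opening: 0.295
finger_force: 30.0
```

```bash
python3 - <<'E'
from pose import *
print(r.get_state()['joint_pos'])
go(*tgt('disc',7,.022,-.0191,[1,0,0],.0015))
E
```

```text
[ 0.0234  0.5565  0.2269  2.169  -1.1606  0.2622 -0.0879]
j7 -0.09 turn/8deg [-0.0432 -0.1267 -0.01  ] shift now-axes/.06 [0.0386 0.0154 0.0023] shift goal-axes/.06 [0.0386 0.0155 0.0017]
```

carry_out(moves=[[0.04, 0.015, 0, -0.04, -0.13, -0.01], [0, 0, 0, 0, 0, 0], [0, 0, 0, 0, 0, 0]])

```text
time_s: 16.5
position: [0.5469, -0.0822, 0.0595]
tool_rot: [-0.011, 0.983, 0.086, 0.16]
contact_force: [-0.3, -0.4, -1.9]
opening: 0.298
finger_force: 30.0
```

```bash
python3 - <<'E'
from pose import *
go(*tgt('disc',7,.006,-.0191,[1,0,0],.0015))
E
```

```text
j7 -0.16 turn/8deg [ 0.0039 -0.0071 -0.0099] shift now-axes/.06 [ 0.0224 -0.0212  0.2696] shift goal-axes/.06 [ 0.0227 -0.021   0.2696]
```

carry_out(moves=[[0.01, -0.02, 0.07, 0, 0, 0], [0.01, 0, 0.07, 0, 0, 0], [0, 0, 0.07, 0, 0, 0], [0, 0, 0.05, 0, 0, 0], [0, 0, 0, 0, 0, 0]])

```text
time_s: 17.12
position: [0.5527, -0.08, 0.0446]
tool_rot: [-0.01, 0.983, 0.086, 0.159]
contact_force: [-0.5, 1.1, -1.2]
opening: 0.298
finger_force: 30.0
```

```bash
python3 - <<'E'
from pose import *
go(*tgt('disc',7,.006,-.0191,[1,0,0],.0015));print(r.get_state()['contact_force'],r.get_state()['wrist_torque'])
im=r.snapshot('wrist');cv2.imwrite('pics/d2.png',im[...,::-1])
C=cam('side');s=r.get_state();im=r.snapshot('side');h=cv2.cvtColor(im,cv2.COLOR_RGB2HSV)
m=cv2.inRange(h,(98,130,70),(118,255,255));print('blue left in disc area',[tuple(proj(C,W('disc',.0)))], (m[220:280,248:305]>0).sum())
E
```

```text
j7 -0.11 turn/8deg [ 0.004  -0.0006 -0.0074] shift now-axes/.06 [0.0045 0.0009 0.0015] shift goal-axes/.06 [0.0045 0.0009 0.0015]
[-0.5113  1.1196 -1.1999] [-0.0494  0.5729 -0.0059]
blue left in disc area [(np.float64(286.2113912416226), np.float64(252.1937835342668))] 150
```

carry_out(moves=[[0, 0, 0.03, 0, 0, 0], [0, 0, 0, 0, 0, 0]])

```text
time_s: 17.48
position: [0.5535, -0.0799, 0.0434]
tool_rot: [-0.01, 0.983, 0.086, 0.16]
contact_force: [-0.8, -0.5, -0.8]
opening: 0.299
finger_force: 30.0
```

carry_out(moves=[[0, 0, 0, 0, 0, 0], [0, 0, 0, 0, 0, 0], [0, 0, 0, 0, 0, 0], [0, 0, 0, 0, 0, 0]], claw=42)

```text
time_s: 17.98
position: [0.5535, -0.0798, 0.0433]
tool_rot: [-0.01, 0.983, 0.087, 0.159]
contact_force: [0.2, -0.8, 0.7]
opening: 0.452
finger_force: 0.0
```

carry_out(moves=[[0, 0, -0.2, 0, 0, 0], [0, 0, -0.5, 0, 0, 0], [0, 0, -0.8, 0, 0, 0], [0, 0, -0.8, 0, 0, 0], [0, 0, -0.4, 0, 0, 0]])

```text
time_s: 18.6
position: [0.5029, -0.0881, 0.1992]
tool_rot: [-0.01, 0.983, 0.086, 0.161]
contact_force: [0.9, -1.1, -0.5]
opening: 0.453
finger_force: 0.0
```

```bash
python3 - <<'E'
from pose import *
print(r.get_state()['position'],r.get_state()['contact_force'])
for n in('wrist','side'):
    C=cam(n);im=r.snapshot(n);cv2.imwrite(f'pics/d3{n}.png',im[...,::-1]);h=cv2.cvtColor(im,cv2.COLOR_RGB2HSV)
    m=cv2.inRange(h,(4,140,60),(17,255,255));P0=W('disc',.005);c=np.array(proj(C,P0));print(c)
    v,u=np.nonzero(m);F=np.array([Rm.T@(plane(C,a,b,n=Rm[:,2],p=P0)-P0) for a,b in zip(u,v)])[:,:2]
    F=F[np.linalg.norm(F,axis=1)<.075]
    if len(F): print(n,len(F),'x',F[:,0].min(),F[:,0].max(),'y',F[:,1].min(),F[:,1].max())
E
```

```text
[ 0.5029 -0.0881  0.1992] [ 0.8992 -1.1131 -0.4747]
[262.4088 174.2408]
wrist 2113 x -0.05938419370200098 0.03462732186694876 y -0.038445652576255276 0.03684933241237344
[285.4548 250.8122]
side 506 x -0.05810814575997 0.0327161498451274 y -0.0310964712583434 0.03912262515557866
```

The disc lies flat and home, about 2.5 mm towards the lower wall. Next is the bolt.

```bash
python3 - <<'E'
from pose import *
print(r.get_state()['joint_pos'])
go(np.array([*bolt,.17]),down(-30))
p,_=np.array([.555,.10,.2]),0
go(p,down(9))
E
cat > ck2.py <<'E'
from kin import *
q=ik(np.array([*bolt,-.025]),down(-30),n=12,q0=np.array([-.5,.6,.1,1.6,0,1.0,-2.5]));print(len(q),q[:3].round(2).tolist())
p,G=tgt('bolt',5,.004,-.0265,[1,0,0])
q=ik(p,G,n=8,q0=np.array([.35,.63,0,2.05,-.7,.2,-.4]));print(len(q),q[:3].round(2).tolist())
E
python3 ck2.py
```

```text
[-0.3485  0.3099  0.7255  2.0971 -0.6457  0.6062 -0.5718]
j7 -0.57 turn/8deg [-0.7585 -2.2609  4.9623] shift now-axes/.06 [ 2.499  -6.1737  1.3098] shift goal-axes/.06 [-1.8289 -6.5183  0.4913]
j7 -0.57 turn/8deg [ 0.0389 -2.3365  0.1313] shift now-axes/.06 [ 1.3204 -2.9409  0.4117] shift goal-axes/.06 [ 1.332  -2.9643 -0.0087]
12 [[-0.53, 0.89, 0.05, 1.52, -0.06, 0.73, -2.54], [-0.53, 0.89, 0.05, 1.52, -0.06, 0.73, -2.54], [-0.53, 0.89, 0.05, 1.52, -0.06, 0.73, -2.54]]
8 [[0.4, 0.64, -0.09, 2.06, -0.72, 0.17, -0.37], [0.4, 0.64, -0.09, 2.06, -0.72, 0.17, -0.37], [0.4, 0.64, -0.09, 2.06, -0.72, 0.17, -0.37]]
```

carry_out(moves=[[0, 0, 0, -0.13, -0.38, 0.82], [0, 0, 0, -0.13, -0.38, 0.82], [0, 0, 0, -0.13, -0.38, 0.83], [0, 0, 0, -0.13, -0.38, 0.83], [0, 0, 0, -0.12, -0.37, 0.83]], claw=40)

```text
time_s: 19.32
position: [0.5028, -0.0866, 0.1953]
tool_rot: [-0.0, 0.979, -0.203, 0.023]
contact_force: [-0.2, -0.6, 0.9]
opening: 0.434
finger_force: 0.0
```

carry_out(moves=[[0, 0, 0, -0.12, -0.37, 0.83], [-0.2, -0.7, 0, 0, 0, 0], [-0.23, -0.83, 0, 0, 0, 0], [-0.23, -0.83, 0.1, 0, 0, 0], [-0.23, -0.83, 0.1, 0, 0, 0]])

```text
time_s: 19.95
position: [0.5523, 0.1071, 0.1824]
tool_rot: [0.001, 0.966, -0.258, -0.003]
contact_force: [-0.0, -0.5, 0.1]
opening: 0.432
finger_force: 0.0
```

carry_out(moves=[[-0.23, -0.83, 0.1, 0, 0, 0], [-0.23, -0.83, 0.1, 0, 0, 0], [-0.23, -0.83, 0.1, 0, 0, 0], [-0.23, -0.83, 0, 0, 0, 0], [0, 0, 0, 0, 0, 0]])

```text
time_s: 20.58
position: [0.6027, 0.3115, 0.1617]
tool_rot: [0.001, 0.967, -0.254, -0.005]
contact_force: [0.4, -0.3, -1.2]
opening: 0.435
finger_force: 0.0
```

```bash
python3 - <<'E'
from pose import *
print(r.get_state()['joint_pos']);go(np.array([*bolt,.1]),down(-30))
C=cam('wrist');im=r.snapshot('wrist');cv2.imwrite('pics/b1.png',im[...,::-1]);h=cv2.cvtColor(im,cv2.COLOR_RGB2HSV)
m=cv2.inRange(h,(18,120,60),(32,255,255));c=np.array(proj(C,[*bolt,.01]));print(c)
v,u=np.nonzero(m);P=np.array([plane(C,a,b,.010)[:2] for a,b in zip(u,v)]);P=P[np.linalg.norm(P-bolt,axis=1)<.055]
a=np.radians(-30);d=np.array([np.cos(a),np.sin(a)])
w=np.linalg.eigh(np.cov(P.T))[1][:,1];w*=np.sign(w@d);t=P@w;n=np.array([-w[1],w[0]])
sh=P[t>t.max()-.035];print(len(P),'dir',np.degrees(np.arctan2(w[1],w[0])),'shank end t',t.max(),'head t',t.min(),'len',np.ptp(t),'n ctr',((sh@n).max()+(sh@n).min())/2,np.ptp(sh@n))
print('origin',w*(t.max()-.0265)+n*((sh@n).max()+(sh@n).min())/2)
E
```

```text
[-0.9583  0.8582  0.9604  1.3737 -0.7072  1.2782 -2.0418]
j7 -2.04 turn/8deg [0.0276 0.0606 0.0756] shift now-axes/.06 [0.0841 0.071  1.0274] shift goal-axes/.06 [0.0762 0.0741 1.0277]
[265.8573 167.1072]
569 dir -29.546712930471756 shank end t 0.4002345510624791 head t 0.33403273383603815 len 0.06620181722644097 n ctr 0.5641610728850452 0.011902016190480702
origin [0.6033 0.3065]
```

carry_out(moves=[[0.07, 0.06, 0.5, 0.03, 0.06, 0.06], [0, 0, 0.8, 0, 0, 0], [0, 0, 0.8, 0, 0, 0], [0, 0, 0.3, 0, 0, 0], [0, 0, 0, 0, 0, 0]])

```text
time_s: 21.25
position: [0.6058, 0.2981, 0.0211]
tool_rot: [0.001, 0.965, -0.264, 0.002]
contact_force: [-0.9, -0.0, 0.3]
opening: 0.432
finger_force: 0.0
```

```bash
python3 - <<'E'
from pose import *
print(r.get_state()['joint_pos']);go(np.array([.6037,.3061,-.0255]),down(-29.6))
E
```

```text
[-0.9236  0.9946  0.8685  1.5216 -0.8397  1.0275 -1.9343]
j7 -1.93 turn/8deg [ 0.009  -0.0279 -0.1216] shift now-axes/.06 [-0.102  -0.0983  0.7765] shift goal-axes/.06 [-0.0973 -0.099   0.777 ]
```

carry_out(moves=[[-0.1, -0.1, 0, 0.01, -0.03, -0.12], [0, 0, 0.3, 0, 0, 0], [0, 0, 0.3, 0, 0, 0], [0, 0, 0.15, 0, 0, 0], [0, 0, 0, 0, 0, 0]])

```text
time_s: 21.88
position: [0.6033, 0.3074, -0.0244]
tool_rot: [-0.0, 0.967, -0.255, -0.0]
contact_force: [0.5, -0.5, -0.2]
opening: 0.425
finger_force: 0.0
```

```bash
python3 - <<'E'
from pose import *
go(np.array([.6037,.3061,-.0265]),down(-29.6));print(r.get_state()['contact_force'])
E
```

```text
j7 -1.9 turn/8deg [-0.002   0.0046  0.009 ] shift now-axes/.06 [0.0158 0.0155 0.0354] shift goal-axes/.06 [0.0158 0.0155 0.0354]
[ 0.4672 -0.4804 -0.1788]
```

carry_out(moves=[[0.015, 0.015, 0.03, 0, 0, 0], [0, 0, 0, 0, 0, 0]])

```text
time_s: 22.12
position: [0.6049, 0.3062, -0.0244]
tool_rot: [-0.001, 0.967, -0.255, 0.001]
contact_force: [-0.2, 0.6, -0.5]
opening: 0.43
finger_force: 0.0
```

carry_out(moves=[[0, 0, 0, 0, 0, 0], [0, 0, 0, 0, 0, 0], [0, 0, 0, 0, 0, 0], [0, 0, 0, 0, 0, 0], [0, 0, 0, 0, 0, 0]], claw=5, squeeze=35)

```text
time_s: 22.75
position: [0.6045, 0.3065, -0.0247]
tool_rot: [-0.001, 0.967, -0.255, 0.001]
contact_force: [-0.3, 0.2, -0.7]
opening: 0.14
finger_force: 35.0
```

```bash
python3 - <<'E'
from pose import *
go(np.array([.6037,.3061,-.0265]),down(-29.6));print(r.get_state())
E
```

```text
j7 -1.9 turn/8deg [-0.0159 -0.0045  0.0102] shift now-axes/.06 [-0.0082  0.0128  0.0294] shift goal-axes/.06 [-0.0082  0.0128  0.0295]
{'time_s': 22.75, 'joint_pos': array([-0.914 ,  1.0478,  0.8232,  1.5341, -0.8865,  0.9626, -1.8966]), 'dq': array([-0.0005,  0.0006, -0.0007,  0.0001,  0.    ,  0.0004,  0.    ]), 'effort': array([  0.0309, -50.2847,  12.1741,  -9.7094,   0.0011,  -0.1432,
         0.0075]), 'position': array([ 0.6045,  0.3065, -0.0247]), 'tool_rot': array([-0.001 ,  0.967 , -0.2548,  0.0006]), 'contact_force': array([-0.3346,  0.1785, -0.6735]), 'wrist_torque': array([-0.0178,  0.2019, -0.0143]), 'finger_force': 34.995015263557434, 'opening': 0.1397503105750825}
```

carry_out(moves=[[0, 0, -0.3, 0, 0, 0], [0, 0, -0.7, 0, 0, 0], [0, 0, -0.8, 0, 0, 0], [0, 0, -0.8, 0, 0, 0], [0, 0, -0.8, 0, 0, 0]])

```text
time_s: 23.38
position: [0.6041, 0.3059, 0.182]
tool_rot: [-0.001, 0.967, -0.255, 0.001]
contact_force: [0.1, 0.4, -0.6]
opening: 0.14
finger_force: 35.0
```

carry_out(moves=[[0.3, 0.7, 0, 0, 0, 0], [0.36, 0.8, 0, 0, 0, 0], [0.36, 0.8, 0, 0, 0, 0], [0.36, 0.8, 0, 0, 0, 0], [0.36, 0.8, 0, 0, 0, 0]])

```text
time_s: 24.0
position: [0.5795, 0.0492, 0.18]
tool_rot: [-0.001, 0.967, -0.255, 0.001]
contact_force: [-0.5, 0.4, -1.5]
opening: 0.139
finger_force: 35.0
```

carry_out(moves=[[0.36, 0.8, 0, 0, 0, 0], [0.36, 0.8, 0, 0, 0, 0], [0.36, 0.8, 0, 0, 0, 0], [0.38, 0.8, 0, 0, 0, 0], [0, 0, 0, 0, 0, 0]])

```text
time_s: 24.62
position: [0.5592, -0.1663, 0.1806]
tool_rot: [0.001, 0.966, -0.26, 0.002]
contact_force: [0.0, 0.8, -1.0]
opening: 0.139
finger_force: 35.0
```

```bash
python3 - <<'E'
from pose import *
s=r.get_state();print(s['joint_pos'],s['position'],s['opening'],s['finger_force']);go(*tgt('bolt',5,.06,-.0247,[1,0,0]))
E
```

```text
[-0.2938  0.6774  0.9519  1.6566 -0.6011  1.1228 -1.2746] [ 0.5592 -0.1663  0.1806] 0.13908891970289827 34.99409794807434
j7 -1.27 turn/8deg [ 0.864   2.4266 -4.9769] shift now-axes/.06 [-0.2441  0.1053  1.5509] shift goal-axes/.06 [-0.7739 -0.0821  1.3676]
```

carry_out(moves=[[0, 0, 0, 0.14, 0.4, -0.83], [0, 0, 0, 0.14, 0.4, -0.83], [0, 0, 0, 0.14, 0.4, -0.83], [0, 0, 0, 0.15, 0.41, -0.83], [0, 0, 0, 0.15, 0.41, -0.83]])

```text
time_s: 25.25
position: [0.5614, -0.1579, 0.1792]
tool_rot: [-0.014, 0.988, 0.037, 0.148]
contact_force: [0.1, -0.8, -1.1]
opening: 0.14
finger_force: 35.0
```

carry_out(moves=[[0, 0, 0, 0.14, 0.41, -0.83], [-0.25, -0.03, 0.3, 0, 0, 0], [-0.25, -0.03, 0.5, 0, 0, 0], [-0.25, -0.02, 0.5, 0, 0, 0], [0, 0, 0, 0, 0, 0]])

```text
time_s: 25.88
position: [0.544, -0.1562, 0.0883]
tool_rot: [-0.017, 0.98, 0.092, 0.174]
contact_force: [-0.1, -0.2, -0.7]
opening: 0.138
finger_force: 35.0
```

```bash
python3 - <<'E'
from pose import *
s=r.get_state();print(s['joint_pos'],s['position']);go(*tgt('bolt',5,.03,-.0247,[1,0,0]))
E
```

```text
[ 0.0934  0.5385  0.3732  2.0948 -1.0479  0.4398 -0.0501] [ 0.544  -0.1562  0.0883]
j7 -0.05 turn/8deg [-0.0844  0.0286  0.0566] shift now-axes/.06 [0.0118 0.1451 0.4992] shift goal-axes/.06 [0.0109 0.1391 0.501 ]
```

carry_out(moves=[[0.01, 0.14, 0, -0.08, 0.03, 0.06], [0, 0, 0.25, 0, 0, 0], [0, 0, 0.22, 0, 0, 0], [0, 0, 0, 0, 0, 0], [0, 0, 0, 0, 0, 0]])

```text
time_s: 26.5
position: [0.5584, -0.1647, 0.0648]
tool_rot: [-0.01, 0.98, 0.087, 0.179]
contact_force: [0.1, -0.0, -1.5]
opening: 0.141
finger_force: 35.0
```

```bash
python3 - <<'E'
from pose import *
s=r.get_state();print(s['joint_pos'],s['contact_force']);go(*tgt('bolt',5,.018,-.0247,[1,0,0]));go(*tgt('bolt',5,.0035,-.0247,[1,0,0]))
# gold ends vs cavity in the side camera: held bolt head/shank predicted from tool pose against predicted home
for n in ('side','scene'):
    C=cam(n);im=r.snapshot(n);cv2.imwrite(f'pics/bo{n}.png',im[...,::-1])
    T=Rq(s['tool_rot']);o=s['position']-T[:,2]*.0247
    h=cv2.cvtColor(im,cv2.COLOR_RGB2HSV);m=cv2.inRange(h,(17,110,60),(33,255,255));c=np.array(proj(C,o-T[:,2]*.009))
    mm=np.zeros_like(m);u,v=c.astype(int);mm[v-25:v+25,u-25:u+25]=1;num,l,stt,ce=cv2.connectedComponentsWithStats(m*mm)
    print(n,c,'head',proj(C,o-T[:,0]*.0305-T[:,2]*.011),'end',proj(C,o+T[:,0]*.026-T[:,2]*.007),[(stt[i].tolist(),ce[i].round(1)) for i in range(1,num) if stt[i,4]>8])
E
```

```text
[ 0.1438  0.5876  0.3038  2.085  -1.1408  0.3781  0.0345] [ 0.1352 -0.0436 -1.4679]
j7 0.03 turn/8deg [ 0.0301 -0.0395  0.0086] shift now-axes/.06 [-0.0352 -0.041   0.2586] shift goal-axes/.06 [-0.0338 -0.0399  0.2589]
j7 0.03 turn/8deg [ 0.0301 -0.0395  0.0086] shift now-axes/.06 [-0.0155 -0.042   0.4994] shift goal-axes/.06 [-0.0128 -0.0399  0.4997]
side [305.1229 259.2921] head (np.float64(293.33749168729213), np.float64(267.93128633653293)) end (np.float64(315.02326594222546), np.float64(252.15543702843382)) [([289, 240, 7, 9, 30], array([291.4, 243.6])), ([286, 258, 17, 18, 159], array([293.9, 266.3])), ([315, 271, 15, 13, 86], array([324.3, 278.3]))]
scene [219.0865 125.1029] head (np.float64(227.01704080092617), np.float64(122.28865566154334)) end (np.float64(212.12306514808898), np.float64(127.64395606258849)) [([225, 100, 8, 7, 19], array([228.8, 102.8])), ([225, 106, 4, 5, 9], array([226.2, 108. ])), ([194, 109, 18, 9, 84], array([204.1, 114. ])), ([227, 119, 5, 8, 21], array([228.8, 122.7])), ([202, 120, 18, 9, 77], array([211.5, 124.8]))]
```

carry_out(moves=[[-0.035, -0.04, 0, 0.03, -0.04, 0.01], [0, 0, 0.13, 0, 0, 0], [0, 0, 0.13, 0, 0, 0], [0, 0, 0, 0, 0, 0], [0, 0, 0, 0, 0, 0]])

```text
time_s: 27.22
position: [0.5604, -0.1613, 0.0478]
tool_rot: [-0.013, 0.981, 0.087, 0.175]
contact_force: [0.2, -0.6, -1.9]
opening: 0.142
finger_force: 35.0
```

```bash
python3 - <<'E'
from pose import *
for n in ('w3','w2'):
    C,path=V[n];im=cv2.imread(path);h=cv2.cvtColor(im,cv2.COLOR_BGR2HSV);m=cv2.inRange(h,(17,110,60),(33,255,255));num,l,stt,ce=cv2.connectedComponentsWithStats(m)
    P0=FL+Rm[:,2]*.010
    for i in range(1,num):
        if stt[i,4]<60: continue
        v,u=np.nonzero(l==i);F=np.array([Rm.T@(plane(C,a,b,n=Rm[:,2],p=P0)-FL) for a,b in zip(u,v)])[:,:2]*1e3
        if abs(F.mean(0)).max()>130: continue
        x=F[:,0];g=F[(x>x.max()-35)&(x<x.max()-5)];print(n,'x',x.min(),x.max(),'shank y',(g[:,1].min()+g[:,1].max())/2,np.ptp(g[:,1]))
s=r.get_state();print(s['contact_force']);go(*tgt('bolt',5,.0035,-.0247,[1,0,0]))
E
```

```text
w3 x -81.95558684168803 -15.825751354409924 shank y -95.68778032714008 14.093243753848384
w3 x -82.17191430265957 -16.696227236381127 shank y -50.26546041969871 11.258009220446496
w2 x -89.1229039595159 -14.490125217010712 shank y -49.222285761455936 14.33461371663202
w2 x -88.8339390465156 -14.897422690156477 shank y -95.49978314352462 14.416842050438817
[ 0.1566 -0.5506 -1.9185]
j7 0.07 turn/8deg [-0.0125  0.017  -0.0053] shift now-axes/.06 [0.0455 0.0129 0.2192] shift goal-axes/.06 [0.045  0.0125 0.2193]
```

carry_out(moves=[[0.045, 0.012, 0, 0, 0.01, 0], [0, 0, 0.07, 0, 0, 0], [0, 0, 0.07, 0, 0, 0], [0, 0, 0.07, 0, 0, 0], [0, 0, 0, 0, 0, 0]])

```text
time_s: 27.85
position: [0.5673, -0.1605, 0.0367]
tool_rot: [-0.013, 0.981, 0.087, 0.176]
contact_force: [0.0, 0.1, -0.6]
opening: 0.142
finger_force: 35.0
```

```bash
python3 - <<'E'
from pose import *
s=r.get_state();print(s['contact_force'],s['wrist_torque']);go(*tgt('bolt',5,.002,-.0247,[1,0,0]))
E
```

```text
[ 0.0362  0.1092 -0.6425] [-0.0802  0.5223  0.0249]
j7 0.1 turn/8deg [-0.0158  0.0092 -0.0049] shift now-axes/.06 [0.0047 0.0058 0.0301] shift goal-axes/.06 [0.0046 0.0057 0.0302]
```

carry_out(moves=[[0.005, 0.005, 0.03, 0, 0, 0], [0, 0, 0, 0, 0, 0]])

```text
time_s: 28.1
position: [0.5685, -0.1609, 0.0355]
tool_rot: [-0.013, 0.981, 0.087, 0.176]
contact_force: [-0.2, 0.7, -0.1]
opening: 0.137
finger_force: 35.0
```

carry_out(moves=[[0, 0, 0, 0, 0, 0], [0, 0, 0, 0, 0, 0], [0, 0, 0, 0, 0, 0], [0, 0, 0, 0, 0, 0]], claw=24)

```text
time_s: 28.6
position: [0.5685, -0.1608, 0.0357]
tool_rot: [-0.013, 0.98, 0.087, 0.176]
contact_force: [-0.8, -0.6, -0.3]
opening: 0.253
finger_force: 0.0
```

carry_out(moves=[[0, 0, -0.15, 0, 0, 0], [0, 0, -0.4, 0, 0, 0], [0, 0, -0.8, 0, 0, 0], [0, 0, -0.8, 0, 0, 0], [0, 0, -0.6, 0, 0, 0]])

```text
time_s: 29.22
position: [0.5111, -0.1706, 0.1926]
tool_rot: [-0.013, 0.98, 0.086, 0.176]
contact_force: [0.5, 0.3, -0.2]
opening: 0.259
finger_force: 0.0
```

```bash
cat > chk.py <<'E'
from pose import *
def gold(names=('wrist','side')):
  for n in names:
    C=cam(n);im=r.snapshot(n);cv2.imwrite(f'pics/g{n}{int(r.get_state()["time_s"]*100)}.png',im[...,::-1]);h=cv2.cvtColor(im,cv2.COLOR_RGB2HSV);m=cv2.inRange(h,(17,110,60),(33,255,255));num,l,stt,ce=cv2.connectedComponentsWithStats(m)
    P0=FL+Rm[:,2]*.010
    for i in range(1,num):
        if stt[i,4]<50: continue
        v,u=np.nonzero(l==i);F=np.array([Rm.T@(plane(C,a,b,n=Rm[:,2],p=P0)-FL) for a,b in zip(u,v)])[:,:2]*1e3
        if abs(F.mean(0)).max()>130: continue
        x=F[:,0];g=F[(x>x.max()-30)&(x<x.max()-5)];e=F[x<x.min()+12];print(n,'x',x.min(),x.max(),'shank y',(g[:,1].min()+g[:,1].max())/2,np.ptp(g[:,1]),'head y',e[:,1].mean())
E
python3 - <<'E'
from chk import *
s=r.get_state();print(s['joint_pos'],s['position']);gold()
go(np.array([*drv,.15]),down(16.8))
E
```

```text
[-0.0557  0.3553  0.6167  2.046  -0.7442  0.6427 -0.3214] [ 0.5111 -0.1706  0.1926]
wrist x -84.36593306456358 -14.69234064879012 shank y -49.63680130842761 12.904472825506225 head y -50.37159717782256
wrist x -83.00702773425263 -16.013675766574597 shank y -95.85854163631213 14.273746400248427 head y -97.14268063436964
wrist x -85.7368101154648 -17.12134676631959 shank y -4.1661024069147885 12.643252060637778 head y -4.612741388511428
side x -82.21643399946363 -16.368259140428872 shank y -2.1306691067570473 15.208252176500611 head y -0.10350796345736815
side x -81.96165240397022 -14.148190420800056 shank y -48.06268029922586 15.562578425061702 head y -46.649782911985234
side x -82.10203229324257 -14.894158269494959 shank y -94.2659356920409 15.928519042953994 head y -93.26135390050302
j7 -0.32 turn/8deg [ 0.2159 -2.5798 -0.8386] shift now-axes/.06 [ 0.1978 -7.7507  0.799 ] shift goal-axes/.06 [ 1.3908 -7.633   0.7441]
```

The bolt is home and lines up with its neighbours to within 2 mm. Now the driver.

carry_out(moves=[[0, 0, 0, 0.05, -0.64, -0.21], [0, 0, 0, 0.05, -0.64, -0.21], [0, 0, 0, 0.05, -0.65, -0.21], [0, 0, 0, 0.06, -0.65, -0.21], [0.1, -0.6, 0, 0, 0, 0]], claw=60)

```text
time_s: 29.95
position: [0.5083, -0.135, 0.1893]
tool_rot: [0.0, 0.989, 0.146, -0.004]
contact_force: [-0.5, 0.3, -1.4]
opening: 0.642
finger_force: 0.0
```

carry_out(moves=[[0.16, -0.88, 0, 0, 0, 0], [0.16, -0.88, 0, 0, 0, 0], [0.16, -0.88, 0.1, 0, 0, 0], [0.16, -0.88, 0.1, 0, 0, 0], [0.16, -0.88, 0.1, 0, 0, 0]])

```text
time_s: 30.58
position: [0.4752, 0.1347, 0.1722]
tool_rot: [-0.001, 0.989, 0.147, -0.004]
contact_force: [0.9, -0.7, -0.2]
opening: 0.648
finger_force: 0.0
```

carry_out(moves=[[0.16, -0.88, 0.1, 0, 0, 0], [0.16, -0.88, 0.1, 0, 0, 0], [0.16, -0.87, 0.1, 0, 0, 0], [0, 0, 0, 0, 0, 0], [0, 0, 0, 0, 0, 0]])

```text
time_s: 31.2
position: [0.4573, 0.2911, 0.1548]
tool_rot: [-0.0, 0.989, 0.147, -0.004]
contact_force: [0.6, -0.2, -0.5]
opening: 0.643
finger_force: 0.0
```

```bash
python3 - <<'E'
from pose import *
s=r.get_state();print(s['joint_pos'],s['position']);go(np.array([*drv,.05]),down(16.8))
C=cam('wrist');im=r.snapshot('wrist');cv2.imwrite('pics/n1.png',im[...,::-1]);hsv=cv2.cvtColor(im,cv2.COLOR_RGB2HSV)
u,v=np.mgrid[0:512:1,0:384:1].reshape(2,-1)
# dark pixels near expected handle
d=np.array([np.cos(np.radians(196.8)),np.sin(np.radians(196.8))])
P=np.array([plane(C,a,b,.014)[:2] for a,b in zip(u[::1],v[::1])]);q=P-drv;t=q@d;w=q@np.array([-d[1],d[0]])
for thr in (30,38,46):
    k=(t>-.08)&(t<.05)&(abs(w)<.03)&(hsv[v,u,2]<thr)
    m=np.zeros((384,512),np.uint8);m[v[k],u[k]]=1;nn,l,st,_=cv2.connectedComponentsWithStats(m);i=1+st[1:,4].argmax()
    kk=k&(l[v,u]==i);Q=P[kk];c=Q.mean(0);e=np.linalg.eigh(np.cov((Q-c).T))[1][:,1];e*=np.sign(e@d);tt=(Q-c)@e;ww=(Q-c)@np.array([-e[1],e[0]])
    print(thr,kk.sum(),st[i,:4],'ctr',c,'ang',np.degrees(np.arctan2(e[1],e[0]))%360,'t',np.percentile(tt,[.5,99.5]),'w',np.percentile(ww,[1,99]))
print(proj(C,[*drv,.014]))
E
```

```text
[-1.068   0.5799  0.7348  1.7912 -0.4687  0.9605 -1.4113] [0.4573 0.2911 0.1548]
j7 -1.41 turn/8deg [-0.0151  0.0552  0.0115] shift now-axes/.06 [0.0539 0.0257 1.7457] shift goal-axes/.06 [0.0404 0.0219 1.7461]
30 1645 [253 118  22  81] ctr [0.4753 0.2954] ang 197.08477385247545 t [-0.0484  0.052 ] w [-0.0129  0.0128]
38 1675 [253 118  23  81] ctr [0.4756 0.2957] ang 197.43173243567185 t [-0.0481  0.0523] w [-0.0132  0.0129]
46 1697 [253 118  23  81] ctr [0.4755 0.2956] ang 197.2637574863263 t [-0.0482  0.0522] w [-0.0133  0.0129]
(np.float64(264.12182586554707), np.float64(170.18808570055785))
```

carry_out(moves=[[0.04, 0.02, 0.4, -0.015, 0.06, -0.04], [0, 0, 0.6, 0, 0, 0], [0, 0, 0.6, 0, 0, 0], [0, 0, 0.4, 0, 0, 0], [0, 0, 0, 0, 0, 0]])

```text
time_s: 31.88
position: [0.4596, 0.2894, 0.0343]
tool_rot: [0.0, 0.989, 0.148, -0.001]
contact_force: [-1.0, -0.2, -0.2]
opening: 0.647
finger_force: 0.0
```

```bash
python3 - <<'E'
from pose import *
s=r.get_state();print(s['joint_pos'],s['position']);go(np.array([.4593,.2906,-.022]),down(17.2))
E
```

```text
[-0.9737  0.7319  0.597   1.9055 -0.6241  0.699  -1.2747] [0.4596 0.2894 0.0343]
j7 -1.27 turn/8deg [-0.0001  0.0099 -0.0204] shift now-axes/.06 [ 0.0019 -0.0215  0.9391] shift goal-axes/.06 [ 0.0006 -0.0215  0.9391]
```

carry_out(moves=[[0, -0.02, 0.3, 0, 0.01, -0.02], [0, 0, 0.35, 0, 0, 0], [0, 0, 0.28, 0, 0, 0], [0, 0, 0, 0, 0, 0], [0, 0, 0, 0, 0, 0]])

```text
time_s: 32.5
position: [0.4609, 0.293, -0.0196]
tool_rot: [-0.001, 0.989, 0.151, 0.002]
contact_force: [-0.7, 0.5, -0.2]
opening: 0.644
finger_force: 0.0
```

carry_out(moves=[[0, 0, 0, 0, 0, 0], [0, 0, 0, 0, 0, 0], [0, 0, 0, 0, 0, 0], [0, 0, 0, 0, 0, 0], [0, 0, 0, 0, 0, 0]], claw=15, squeeze=40)

```text
time_s: 33.12
position: [0.4602, 0.2929, -0.0203]
tool_rot: [-0.001, 0.989, 0.151, 0.002]
contact_force: [0.9, -0.6, 2.1]
opening: 0.3
finger_force: 40.0
```

```bash
python3 - <<'E'
from pose import *
s=r.get_state();print(s['position'],s['contact_force'],s['opening'],s['finger_force']);go(np.array([.4593,.2906,-.022]),down(17.2))
E
```

```text
[ 0.4602  0.2929 -0.0203] [ 0.897  -0.5654  2.1075] 0.2997945900288972 39.99000012874603
j7 -1.21 turn/8deg [-0.0084 -0.0263  0.024 ] shift now-axes/.06 [-0.0256  0.0317  0.0288] shift goal-axes/.06 [-0.0254  0.0318  0.0289]
```

carry_out(moves=[[0, 0, -0.3, 0, 0, 0], [0, 0, -0.8, 0, 0, 0], [0, 0, -0.95, 0, 0, 0], [0, 0, -0.95, 0, 0, 0], [0, 0, -0.9, 0, 0, 0]])

```text
time_s: 33.75
position: [0.4588, 0.2923, 0.2164]
tool_rot: [-0.001, 0.989, 0.151, 0.002]
contact_force: [0.7, 0.2, -2.1]
opening: 0.295
finger_force: 40.0
```

carry_out(moves=[[0.1, 0.6, 0, 0, 0, 0], [0.1, 0.8, 0, 0, 0, 0], [0.1, 0.85, 0, 0, 0, 0], [0.1, 0.85, 0, 0, 0, 0], [0.1, 0.85, 0, 0, 0, 0]])

```text
time_s: 34.38
position: [0.5589, 0.074, 0.2142]
tool_rot: [-0.001, 0.988, 0.151, 0.002]
contact_force: [0.4, 0.2, -1.0]
opening: 0.294
finger_force: 40.0
```

carry_out(moves=[[0.1, 0.85, 0, 0, 0, 0], [0.1, 0.85, 0, 0, 0, 0], [0.1, 0.85, 0, 0, 0, 0], [0.1, 0.8, 0, 0, 0, 0], [0, 0, 0, 0, 0, -0.5]])

```text
time_s: 35.0
position: [0.641, -0.1157, 0.2138]
tool_rot: [0.001, 0.983, 0.182, 0.001]
contact_force: [0.1, 0.2, -1.6]
opening: 0.301
finger_force: 40.0
```

carry_out(moves=[[0, 0, 0, 0, 0, -0.9], [0, 0, 0, 0, 0, -0.9], [0, 0, 0, 0, 0, -0.9], [0, 0, 0, 0, 0, -0.9], [0, 0, 0, 0, 0, -0.9]])

```text
time_s: 35.62
position: [0.6412, -0.1092, 0.2138]
tool_rot: [-0.0, 0.876, 0.482, 0.002]
contact_force: [-0.6, -0.1, -1.0]
opening: 0.298
finger_force: 40.0
```

carry_out(moves=[[0, 0, 0, 0, 0, -0.9], [0, 0, 0, 0, 0, -0.9], [0, 0, 0, 0, 0, -0.9], [0, 0, 0, 0, 0, -0.9], [0, 0, 0, 0, 0, -0.9]])

```text
time_s: 36.25
position: [0.6411, -0.1094, 0.2138]
tool_rot: [0.0, 0.685, 0.729, 0.001]
contact_force: [0.7, -0.2, -0.8]
opening: 0.29
finger_force: 40.0
```

```bash
python3 - <<'E'
from pose import *
s=r.get_state();print(s['joint_pos'],s['position'],s['finger_force']);go(*tgt('driver',0,.06,-.0203,[0,1,0],.0015))
E
```

```text
[-0.0656  0.6147  0.3642  1.3952 -0.2273  1.1709  0.3885] [ 0.6411 -0.1094  0.2138] 39.98993217945099
j7 0.39 turn/8deg [-3.1509  0.1212 -0.8061] shift now-axes/.06 [-0.0586 -0.2615  1.3212] shift goal-axes/.06 [-0.0183 -0.8038  1.0821]
```

carry_out(moves=[[0, 0, 0, -0.63, 0.02, -0.16], [0, 0, 0, -0.63, 0.02, -0.16], [0, 0, 0, -0.63, 0.02, -0.16], [0, 0, 0, -0.63, 0.03, -0.16], [0, 0, 0, -0.63, 0.03, -0.16]])

```text
time_s: 36.88
position: [0.641, -0.1093, 0.2139]
tool_rot: [0.145, 0.627, 0.747, 0.167]
contact_force: [-0.5, -0.4, -1.6]
opening: 0.296
finger_force: 40.0
```

carry_out(moves=[[0, -0.4, 0.3, 0, 0, 0], [0, -0.4, 0.4, 0, 0, 0], [0, 0, 0.38, 0, 0, 0], [0, 0, 0, 0, 0, 0], [0, 0, 0, 0, 0, 0]])

```text
time_s: 37.5
position: [0.6269, -0.1127, 0.1352]
tool_rot: [0.144, 0.628, 0.747, 0.166]
contact_force: [0.8, 0.1, -0.4]
opening: 0.293
finger_force: 40.0
```

```bash
python3 - <<'E'
from pose import *
s=r.get_state();print(s['joint_pos'],s['position'],s['finger_force']);go(*tgt('driver',0,.03,-.0203,[0,1,0],.0015))
E
cat > ck3.py <<'E'
from kin import *
q0=r.get_state()['joint_pos']
for h in (.03,.015,.001):
    p,G=tgt('driver',0,h,-.0203,[0,1,0],.0015);q=ik(p,G,n=3,q0=q0);print(h,len(q),q[:1].round(2).tolist())
E
python3 ck3.py
```

```text
[ 0.2212  0.4977  0.0172  1.9615 -0.5834  0.3175  0.9311] [ 0.6269 -0.1127  0.1352] 39.990330934524536
j7 0.93 turn/8deg [ 0.0119  0.0145 -0.0251] shift now-axes/.06 [-0.0137 -0.0244  0.5014] shift goal-axes/.06 [-0.0146 -0.0237  0.5014]
0.03 3 [[0.25, 0.56, -0.03, 1.95, -0.6, 0.26, 0.96]]
0.015 3 [[0.25, 0.58, -0.05, 1.95, -0.61, 0.24, 0.96]]
0.001 3 [[0.26, 0.61, -0.07, 1.94, -0.61, 0.21, 0.97]]
```

carry_out(moves=[[-0.014, -0.024, 0.25, 0.01, 0.015, -0.025], [0, 0, 0.25, 0, 0, 0], [0, 0, 0.18, 0, 0, 0], [0, 0, 0, 0, 0, 0], [0, 0, 0, 0, 0, 0]])

```text
time_s: 38.12
position: [0.6427, -0.1108, 0.0965]
tool_rot: [0.143, 0.626, 0.748, 0.166]
contact_force: [-0.6, -0.1, -1.0]
opening: 0.297
finger_force: 40.0
```

```bash
python3 - <<'E'
from pose import *
s=r.get_state();print(s['position'],s['contact_force']);go(*tgt('driver',0,.001,-.0203,[0,1,0],.0015))
E
```

```text
[ 0.6427 -0.1108  0.0965] [-0.6304 -0.117  -0.9997]
j7 0.97 turn/8deg [-0.006  -0.0056 -0.0033] shift now-axes/.06 [-0.0052  0.013   0.2881] shift goal-axes/.06 [-0.005   0.0128  0.2881]
```

carry_out(moves=[[-0.005, 0.013, 0.04, 0, 0, 0], [0, 0, 0.04, 0, 0, 0], [0, 0, 0.04, 0, 0, 0], [0, 0, 0.04, 0, 0, 0], [0, 0, 0, 0, 0, 0]])

```text
time_s: 38.75
position: [0.6474, -0.11, 0.0879]
tool_rot: [0.143, 0.626, 0.748, 0.166]
contact_force: [0.0, 0.1, -1.6]
opening: 0.298
finger_force: 40.0
```

```bash
python3 - <<'E'
from pose import *
s=r.get_state();print(s['position'],s['contact_force'],s['wrist_torque']);go(*tgt('driver',0,.001,-.0203,[0,1,0],.0015))
E
```

```text
[ 0.6474 -0.11    0.0879] [ 0.0374  0.1077 -1.5746] [-0.1547  0.6078 -0.0481]
j7 0.97 turn/8deg [-0.009  -0.0084 -0.0027] shift now-axes/.06 [-0.0043  0.0037  0.125 ] shift goal-axes/.06 [-0.0041  0.0035  0.125 ]
```

Now 8.5 mm above the floor with no contact. The driver is entering its pocket, so I continue.

carry_out(moves=[[-0.004, 0.004, 0.04, 0, 0, 0], [0, 0, 0.04, 0, 0, 0], [0, 0, 0.03, 0, 0, 0], [0, 0, 0, 0, 0, 0], [0, 0, 0, 0, 0, 0]])

```text
time_s: 39.38
position: [0.6505, -0.1099, 0.0823]
tool_rot: [0.143, 0.626, 0.748, 0.166]
contact_force: [-0.5, -0.4, -1.5]
opening: 0.297
finger_force: 40.0
```

```bash
python3 - <<'E'
from pose import *
s=r.get_state();print(s['position'],s['contact_force'],s['wrist_torque']);go(*tgt('driver',0,.000,-.0203,[0,1,0],.0015))
E
```

```text
[ 0.6505 -0.1099  0.0823] [-0.4962 -0.3619 -1.4818] [-0.1265  0.6017 -0.0082]
j7 0.98 turn/8deg [-0.0058 -0.0058 -0.0025] shift now-axes/.06 [ 0.0025 -0.0038  0.0359] shift goal-axes/.06 [ 0.0025 -0.0038  0.0359]
```

carry_out(moves=[[0, 0, 0.02, 0, 0, 0], [0, 0, 0, 0, 0, 0], [0, 0, 0, 0, 0, 0]])

```text
time_s: 39.75
position: [0.651, -0.1098, 0.0812]
tool_rot: [0.143, 0.626, 0.748, 0.166]
contact_force: [0.1, 0.7, -1.3]
opening: 0.295
finger_force: 40.0
```

carry_out(moves=[[0, 0, 0, 0, 0, 0], [0, 0, 0, 0, 0, 0], [0, 0, 0, 0, 0, 0], [0, 0, 0, 0, 0, 0]], claw=39)

```text
time_s: 40.25
position: [0.6512, -0.1098, 0.0814]
tool_rot: [0.143, 0.626, 0.748, 0.166]
contact_force: [-0.2, -0.9, 0.0]
opening: 0.421
finger_force: 0.0
```

carry_out(moves=[[0, 0, -0.15, 0, 0, 0], [0, 0, -0.4, 0, 0, 0], [0, 0, -0.7, 0, 0, 0], [0, 0, -0.8, 0, 0, 0], [0, 0, -0.8, 0, 0, 0]])

```text
time_s: 40.88
position: [0.5779, -0.1217, 0.2377]
tool_rot: [0.143, 0.626, 0.748, 0.166]
contact_force: [2.0, -0.5, 0.2]
opening: 0.423
finger_force: 0.0
```

```bash
python3 - <<'E'
from chk import *
s=r.get_state();print(s['position'],s['contact_force'])
gold(('side',))
im=r.snapshot('side');sc=r.snapshot('scene');w=r.snapshot('wrist')
cv2.imwrite('pics/end.png',np.hstack([cv2.resize(im[190:335,240:415],(435,360),interpolation=2),cv2.resize(sc[95:190,145:270],(363,276),interpolation=2) if 0 else cv2.resize(sc[95:190,145:270],(365,360),interpolation=2)])[...,::-1]);cv2.imwrite('pics/endw.png',w[...,::-1])
# visible blue left and driver handle (dark) profile in side view along cavity axis at handle mid height
C=cam('side');g=cv2.cvtColor(im,cv2.COLOR_RGB2HSV)
o=cv2.cvtColor(np.ascontiguousarray(cv2.imread('pics/side0.png')[...,::-1]),cv2.COLOR_RGB2HSV)
for nm,lx,ly in (('slot',0,-.07),('socket',0,-.115),('handle',0,.05),('handle2',0,-.025)):
    p=FL+Rm@np.array([loc['driver'][0]+lx,loc['driver'][1]+ly,.014]);u,v=np.round(proj(C,p)).astype(int);print(nm,(u,v),g[v,u],'before',o[v,u])
D=cam('side');a=cv2.imread('pics/side0.png');
# bystander drift: compare scene images before/now
b=cv2.imread('pics/scene0.png');d=cv2.absdiff(b,sc[...,::-1]).max(2)
for nm,(u,v) in dict(bottle=(266,318),gauge=(237,288),socket=(343,315),vee=(302,162),bin=(186,243),caliper=(262,98),red=(302,307)).items(): print(nm,(d[v-10:v+10,u-10:u+10]>50).sum())
E
```

```text
[ 0.5779 -0.1217  0.2377] [ 2.0059 -0.5293  0.1766]
side x -82.21643399946363 -15.055144152072593 shank y -1.8604360950438115 17.77554248805006 head y -0.09321962723248463
side x -81.96165240397022 -14.148190420800056 shank y -48.667113273025095 16.771444372660177 head y -46.65670722051348
side x -82.10203229324257 -14.894158269494959 shank y -94.2659356920409 15.928519042953994 head y -93.16172757332072
slot (np.int64(354), np.int64(245)) [ 13  19 158] before [111 152  82]
socket (np.int64(370), np.int64(256)) [ 15  18 203] before [108 194 154]
handle (np.int64(316), np.int64(219)) [ 0 40 51] before [108 204 217]
handle2 (np.int64(339), np.int64(235)) [ 5 32 48] before [107 211 222]
bottle 0
gauge 0
socket 0
vee 36
bin 0
caliper 0
red 0
```

```bash
python3 - <<'E'
from pose import *
C=cam('wrist');im=cv2.imread('pics/endw.png')[...,::-1];h=cv2.cvtColor(np.ascontiguousarray(im),cv2.COLOR_RGB2HSV)
def cls(p):
    u,v=np.round(proj(C,p)).astype(int)
    if not(0<=u<512 and 0<=v<384): return '?'
    H,S,V=h[v,u]; return 'B' if 95<H<120 and S>110 and V>50 else ('M' if S<60 and V>75 else '.')
print(proj(C,W('driver',.014)))
for ly in (.062,.05,.03,0,-.03,-.045,-.06,-.075,-.09,-.105,-.115,-.125,-.132):
    print('%6.3f'%ly,''.join(cls(FL+Rm@np.array([loc['driver'][0]+x,loc['driver'][1]+ly,.014])) for x in np.arange(-.026,.027,.001)))
print('red/vee');S=cam('scene');sc=r.snapshot('scene')
for n,i in (('0',cv2.imread('pics/scene0.png')[...,::-1]),('1',sc)):
    g=cv2.cvtColor(np.ascontiguousarray(i),cv2.COLOR_RGB2GRAY)[145:182,285:322];print(n,[np.round(np.mean(np.nonzero(g<t),axis=1),1) for t in (60,75,90)])
E
```

```text
(np.float64(262.2147165271438), np.float64(173.86893965085375))
 0.062 ..................................BBBBBBBB...........
 0.050 .....................................BBBBB...........
 0.030 .....................................BBBBB...........
 0.000 BBBBBBBBB...........................BBBBBBBBBBBBBBBBB
-0.030 .........BB......................BBBBBBBB............
-0.045 ...................MMMMMMMMBBBBB.....................
-0.060 ...................MMMMMMMMBBBBB.....................
-0.075 ...................MMMMMMMMBBBBB.....................
-0.090 ...................MMMMMMMMBBBBBBB...................
-0.105 ................MMMMMMMMMMMMMMMBBBB..................
-0.115 ................MMMMMMMMMMMMMMMBBBB..................
-0.125 .................MMMMMMMMMMMM........................
-0.132 .....................................................
red/vee
0 [array([22.8, 17.2]), array([21.9, 16.6]), array([18.9, 16.6])]
1 [array([22. , 17.2]), array([19.4, 17.3]), array([17. , 16.2])]
```

```bash
python3 -c "
from workcell import r
print(r.close_job())"
```

```text
the job is handed in; nothing more can be done
None
```

The nut driver, torque angle disc and gold bolt are all in their own cavities, the right way round and released. By my camera checks each sits about 3 mm or less from centre, the tray bolts and other items look unmoved, and the job was handed in at about 41 s; no verdict came back.

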